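Hook the door spring of the mini cabinet onto its post

ROBOT

A 7-joint arm with a two-finger parallel gripper is mounted at the origin on the work surface. World frame = base frame: x ahead of the robot, y to its left, z up, the work surface at z = 0. Lengths are in m, angles in rad, forces in N, time in s.
With the tool pointing down it reaches from about 0.425 to 0.925 m from the base axis. Payload 6.8 kg.
Tool frame: the origin (TCP) lies at the very end of the fingers, on their centre line; the grasp point (between the pads) lies 19 mm behind it; z points along the fingers, y is the line along which they close (so a half turn about z gives the same grasp; the last joint's range is limited). The gripper opens to 85 mm and grips with 20 to 120 N. Pads are 22 mm wide; open, the fingers measure 114 mm over their backs; the gripper's body (76 mm by 85 mm) begins 54 mm behind the grasp point. The pads swing forward as they close: fully open they stand 13 mm farther back than shut.
Start: joints at [-1.32, 0.477, 0.022, 1.555, -0.011, 1.109, -0.083], TCP at [0.237, 0.632, 0.205] pointing down, gripper open.
Joint ranges: [-2.96, 2.96], [-0.34, 2.1], [-1.41, 1.46], [0.24, 2.44], [-1.37, 4.51], [0.17, 1.92], [-2.96, 2.96]. Speed limits (rad/s): [2.39, 2.39, 3.14, 3.14, 3.14, 3.14, 3.14].

INTERFACE

Orientations are given as a rotation vector (axis times angle).
In Python, from bench import get_obs, viewer, r gives the robot as it stands. The module is installed in compiled form; this text tells all that it offers.
- The arm moves only by the tool play_rows, never from a script. Its argument "commands" is a list that holds one entry, the list of rows, each a list of 5 numbers: the gripper's target within -1 to 1 (shut at 1, half-way at 0, fully open at -1), then the shift along the tool's x, y, z scaled (see below), then the turn about the tool's z scaled (see below). A call has 1 to 12 rows; each row is the pose to reach, as a shift and turn from the pose commanded when the call began, along the tool's axes at that moment; what a row does not reach only later rows make up. The controller multiplies each number of a shift by 0.2 m and each number of a turn by pi/2 rad. A row lasts 1/12 s, in which the tool goes at most 41.7 mm and 7.16 degrees, less where a joint would pass 70% of its speed; a pose out of reach is approached as far as the arm can. A call with a number of a shift or a turn outside -1 to 1 is refused whole. A call with a gripper value outside its range is refused whole. The fingers move at their own pace and stop on an object; "grip_force" is the grip in N (left out, the last holds). Time passes only in rows, so rows that repeat a pose let the fingers close. It gives the time, the measured TCP pose, the force, the opening and the grip force at its end, in the units of the state.
- get_obs(): the state, without advancing time (a new reading comes with each control period).
- viewer.grab_frame(name): name is "side" or "top" or "wrist"; returns a dict with "pixels" (400x640x3 uint8, red, green, blue), "fovy" (degrees; the focal length in pixels is half the picture's height over the tangent of half this angle, whatever the lens; pixels are square), "cx", "cy" (the principal point, pixels), "world_to_cam" (4x4, takes a point from world to camera coordinates); the wrist camera has in their place "hand_eye" (4x4, takes a point from camera to tool coordinates, whose origin is the TCP and whose axes are the flange's). Camera axes: x right, y up, looking along -z (the intrinsics and any distortion apply to the point x, -y, -z); pixel columns grow to the right and rows downward; lengths in m; the calibration is good to about 2 mm. A picture is of the moment at which its call begins: read the wrist's pose just before it. There is no depth.
- r.hand_in(): hands the job in; it is judged then, once.
Trained networks look in a picture, given as the dict that the camera call returned (one of the last four; its "shot" number tells which), for a name from the list of things; names that differ only in an ending like _2 or _b are one class to them, and where a whole thing is asked for, a point or a joint stands for the part that bears it (a point fixed in the world has none). Each returns a list of dicts, best first, with "score" (0 to 1); they miss things now and then, are a little off and sometimes report something else, mostly with a low value. They report only what shows in the picture. A call takes as long as a camera call. They do not tell look-alikes from the thing itself.
- viewer.trace(picture, thing): "pixels" (400x640 bool, what is visible of it) and "rect" ([left, top, right, bottom] in pixels, round what is visible of it).
The state is a dict: "clock": time; "joints": joint angles; "qvel": joint speeds; "tau": joint torques, N m; "tcp_pos": TCP position; "orientation": TCP orientation; "contact_force": force on the tool from outside, world axes, zero at the start; "moment": the same for the moment, N m; "grip_width": finger opening in m; "gripper_force": force on a finger pad.
Only numpy, scipy, OpenCV 4.12 (cv2) and the standard library are available. Lean on these libraries where they do the work, as an engineer would, in place of code of your own. Each camera call takes 0.05 s, during which the arm holds its last target. There are 200 camera calls.

TASK

With the spring puller from the wooden stand, stretch the closing spring on top of the white mini cabinet and hook its end link fully down over the anchor post (feel or look for where along its plate the post is clamped), so that the spring draws the door shut. Work gently and do not overstretch the spring, keep the gripper itself off the cabinet and its spring, then put the puller back in its stand, seated and let go, and leave the other things alone.

Things in the scene. Friction and masses are not known exactly. Their poses are not given: they have to be found in the camera images.
- cabinet: white plastic mini cabinet, fixed to the counter, 180 (x) x 220 (y) x 150 mm high; origin at the centre of its underside, x towards its back, the door is on its -x face; its flat top, 150 mm up, carries the anchor post and the spring
- door (a joint): angle of the swing door (rad): 0 shut, grows as it opens outwards; hinge upright on the cabinet's +y front edge. It starts ajar; it moves with little friction and the taut spring pulls it shut
- spring_tail (a point): the pivot that ties the spring to the bracket at the middle of the door's top edge, 110 mm from the hinge, 164 mm above the counter; it moves with the door (door shut: at x = -97, y = 0 mm in the cabinet's frame). The spring turns freely sideways here and can be lifted (up to 0.5 rad), and rests level, clear of the cabinet top. Steel coil, 14 mm thick, 60 mm long at rest; it starts to stretch at 2 N and needs 0.17 N more per mm
- link: flat steel end link of the spring, like a short ladder: 46 long (x), 21 wide, 4 mm thick, lying flat with its underside 12 mm above the cabinet's top. x points away from the coil; origin at the coil end, at half thickness. Along x: crossbar 4, anchor window 14, crossbar 4, pull window 20, crossbar 4 mm; both windows 13 mm wide. The anchor window goes over the post, the pull window is for the puller
- link_seat (a point): point of the link, 15 mm from its coil end at half thickness, where the post's axis lies when the link is hooked round the stem, its middle crossbar on the stem's far side; 83 mm from spring_tail at rest, 123 mm when hooked with the door shut (about 9 N). More than 146 mm (13 N) overstretches the spring
- link_pull (a point): centre of the pull window, at half the link's thickness, 17 mm beyond link_seat
- plate (a point): centre of the dark cross plate (26 x 60 mm, long in the cabinet's y) on the cabinet's top, at x = 26, y = 0 mm in the cabinet's frame. The steel anchor post is clamped tight on it, within 13 mm either side along y, at x = 26 mm exactly; its place is not measured: find it by touch or sight. Above the top: boss 18 mm across up to 10 mm, stem 6 mm up to 22.5, head 10 mm across up to 25 mm
- puller: spring puller (90 g) standing upright in the stand. Origin on its axis at the underside of its hook, z up, x along the hook's toe. Shank 6 x 6 mm; toe 3 mm thick reaching to 7 mm from the axis in +x; above it a round shoulder 17 mm across, underside at 9 mm, top at 13 mm, which stops on the link's top when the hook is in the pull window; shaft 10 mm across; round guard 40 mm across from 30 to 35 mm; black square handle 18 x 18 mm from 35 to 95 mm, flats facing x and y
- stand: wooden block 80 x 80 x 42 mm, fixed; origin at the centre of its underside. A square through-hole 27 mm wide in the middle takes the hook and shaft; the puller's guard rests on its top (puller origin 12 mm above the counter)
- tumbler: stainless steel tumbler 72 mm across, 110 mm high, bystander; origin at the centre of its underside
- dish: yellow ceramic dish 104 mm across, 32 mm high, bystander; origin at the centre of its underside
- puzzle: wooden puzzle cube 57 mm, bystander; origin at the centre of its underside
- highlighter: purple highlighter lying flat, 120 x 18 x 14 mm, bystander; origin at the centre of its underside
Not all that is in view belongs to the job. What is shaped like the puller but blue is not meant. Leave any red look-alike of the stand alone.

How it is judged:
By the outcome, as a careful person would: the job done as asked, in the order asked, and still so for the second after the job is handed in, with the robot touching nothing.
It also fails if it takes over 72 s, if anything falls off the work surface, if the arm or the gripper's body presses on something with over 40 N, if the wrist force passes 120 N, or if a joint passes its speed limit or range.

## Working session

There is one attempt and no reset: what is moved stays moved. The work goes in short steps, Python scripts to look and compute and a tool call to move; the robot and the scene stay as the last step left them, time stands still between calls to the robot, and variables do not carry over. Pictures are saved under pics/ and viewed, at most 10 in all, crops included, and the job is handed in when it is done.

Besides the shell and the picture viewer there is one more tool, called as a command line: name --argument value ..., lists and objects as JSON in quotes. play_rows: Moves the arm, as the interface text tells. Shifts and turns lie within -1 to 1; 1 stands for 0.2 m of shift or pi/2 rad of turn. Its arguments: {"type":"object","properties":{"commands":{"type":"array","items":{"type":"array","items":{"type":"array","items":{"type":"number","minimum":-1,"maximum":1}}}},"grip_force":{"type":"number"}},"required":["commands"]}

```bash
mkdir -p pics; cat > h.py <<'E'
import numpy as np, cv2
from scipy.spatial.transform import Rotation as R
from bench import get_obs, viewer, r
def cam(f, obs=None):
    """returns K, world_to_cam"""
    h=f['pixels'].shape[0]; fl=h/2/np.tan(np.radians(f['fovy'])/2)
    if 'world_to_cam' in f: W=np.array(f['world_to_cam'])
    else:
        T=np.eye(4);T[:3,:3]=R.from_rotvec(obs['orientation']).as_matrix();T[:3,3]=obs['tcp_pos']
        W=np.linalg.inv(T@np.array(f['hand_eye']))
    return fl,f['cx'],f['cy'],W
def proj(c,P):
    fl,cx,cy,W=c; p=np.atleast_2d(P)@W[:3,:3].T+W[:3,3]
    return np.c_[cx+fl*p[:,0]/-p[:,2], cy+fl*p[:,1]/p[:,2]]
def ray(c,u,v):
    fl,cx,cy,W=c; d=W[:3,:3].T@np.array([(u-cx)/fl,-(v-cy)/fl,-1]); o=-W[:3,:3].T@W[:3,3]
    return o,d
def atz(c,u,v,z):
    o,d=ray(c,u,v); return o+d*(z-o[2])/d[2]
def save(n,im): cv2.imwrite('pics/'+n+'.png',im[...,::-1])
E
python3 - <<'E'
from h import *
o=get_obs();print({k:np.round(v,3) for k,v in o.items()})
ims=[]
for n in ['side','top','wrist']:
    o=get_obs();f=viewer.grab_frame(n);c=cam(f,o);print(n,f.keys(),f['fovy'],f['cx'],f['cy'],'cam at',np.round(-c[3][:3,:3].T@c[3][:3,3],3), np.round(c[3][:3,:3],2).tolist())
    np.save('pics/'+n,f['pixels']);save(n+'0',f['pixels'])
    for t in ['cabinet','door','link','plate','puller','stand','tumbler','dish','puzzle','highlighter','link_seat','spring_tail']:
        try:
            for d in viewer.trace(f,t)[:3]:
                m=d['pixels'];ys,xs=np.nonzero(m);print(n,t,round(d['score'],2),np.round(d['rect']),m.sum(),xs.mean().round(1),ys.mean().round(1))
        except Exception as e: print(n,t,e)
E
```

```text
{'clock': np.float64(0.0), 'joints': array([-1.32 ,  0.478,  0.022,  1.556, -0.012,  1.109, -0.083]), 'qvel': array([ 0.   , -0.001,  0.   , -0.002, -0.001,  0.002,  0.001]), 'tau': array([ 1.0000e-03, -5.9647e+01,  1.6080e+00, -2.8119e+01,  1.2000e-02,
        1.0000e-02,  0.0000e+00]), 'tcp_pos': array([0.237, 0.631, 0.204]), 'orientation': array([-5.610e-01, -3.091e+00,  3.000e-03]), 'contact_force': array([-0.456,  0.086,  0.307]), 'moment': array([-0.021,  0.026, -0.016]), 'gripper_force': np.float64(0.0), 'grip_width': np.float64(0.085)}
side dict_keys(['pixels', 'fovy', 'cx', 'cy', 'world_to_cam', 'shot']) 43.05260429597185 316.83242168094387 200.4440237311079 cam at [-0.085 -0.672  0.85 ] [[0.75, -0.66, 0.01], [0.42, 0.49, 0.76], [-0.51, -0.57, 0.64]]
side cabinet 0.8 [240. 134. 356. 254.] 9897 301.5 190.1
side door 0.84 [240. 149. 304. 257.] 1340 261.8 196.3
side link 0.52 [261. 161. 308. 175.] 249 285.4 167.3
side plate 0.71 [239. 131. 360. 251.] 9842 301.8 190.0
side plate 0.48 [361. 268. 381. 298.] 441 371.1 283.9
side puller 0.9 [405. 252. 421. 287.] 445 413.1 270.0
side
[... 1260 characters left out ...]
 0.56 [365. 260. 412. 302.] 896 387.9 278.8
top tumbler 0.63 [360. 124. 392. 158.] 762 374.8 140.0
top dish 0.76 [417. 124. 452. 160.] 1002 433.7 142.1
top puzzle 0.77 [163. 238. 198. 268.] 669 179.1 251.0
top puzzle 0.2 [360. 123. 390. 158.] 724 374.7 140.3
top highlighter 0.71 [444. 203. 450. 248.] 285 447.2 225.0
top link_seat 0.73 [273. 203. 285. 211.] 27 277.9 208.0
top spring_tail 0.76 [260. 193. 288. 232.] 272 274.1 213.2
wrist dict_keys(['pixels', 'fovy', 'cx', 'cy', 'hand_eye', 'shot']) 67.03281029941068 319.4755250039774 195.91350452655536 cam at [0.175 0.654 0.375] [[0.35, 0.94, 0.0], [-0.9, 0.34, -0.26], [-0.24, 0.09, 0.97]]
wrist puzzle 0.97 [130. 357. 157. 387.] 669 140.9 372.2
```

```bash
python3 - <<'E'
from h import *
s=np.load('pics/side.npy');t=np.load('pics/top.npy')
a=cv2.resize(s[120:380,170:520],(700,520),interpolation=cv2.INTER_CUBIC)
b=cv2.resize(t[110:310,150:460],(775,500),interpolation=cv2.INTER_CUBIC)
save('sidec',a);save('topc',b)
E
```

```text
(no output)
```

View pics/sidec.png

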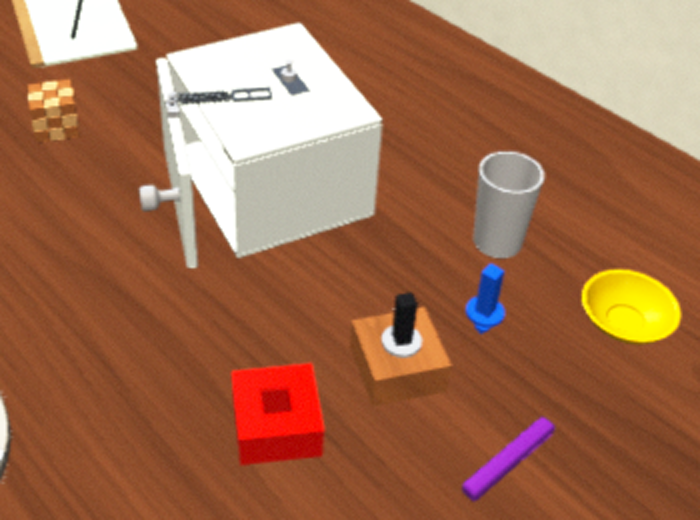

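View pics/topc.png

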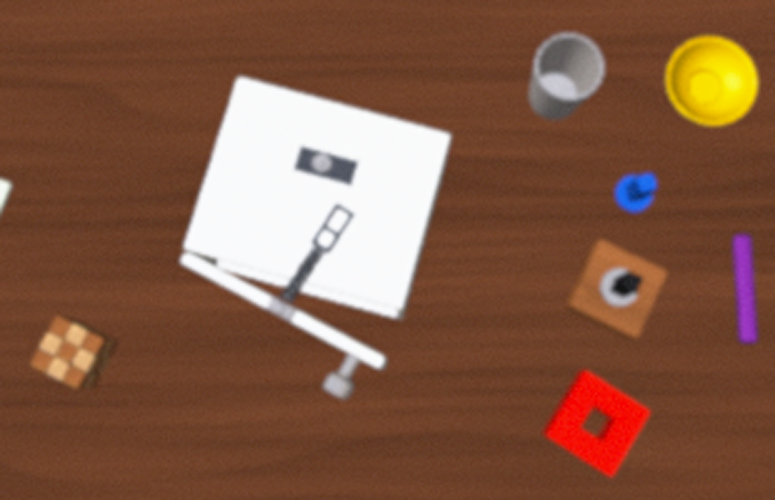

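```bash
python3 - <<'E'
from h import *
o=get_obs();f=viewer.grab_frame('top');c=cam(f)
g=lambda x,y,z:np.round(atz(c,150+x/2.5-.3,110+y/2.5-.3,z),4)
C=[g(239,76,.15),g(450,134,.15),g(402,317,.15),g(184,249,.15)];print('cab',C,'centre',np.mean(C,0))
for i in range(4): d=C[(i+1)%4]-C[i];print(np.linalg.norm(d),np.degrees(np.arctan2(d[1],d[0])))
S=[g(600,240,.042),g(667,270,.042),g(638,337,.042),g(570,303,.042)];print('stand',S,np.mean(S,0))
for i in range(4): d=S[(i+1)%4]-S[i];print(np.linalg.norm(d),np.degrees(np.arctan2(d[1],d[0])))
print('guard',g(620,287,.047)); print('handle top',g(629,284,.107))
print('post',g(322,163,.17),'plate ends',g(297,158,.15),g(356,172,.15),'tail',g(281,306,.164),'linkend',g(343,211,.164),'knob',g(340,383,.08))
print('tumb',g(558,105,0),'blue',g(630,193,.05))
w=viewer.grab_frame('wrist');print(np.round(w['hand_eye'],3).tolist());print(R.from_rotvec(o['orientation']).as_matrix().round(3).tolist())
E
```

```text
cab [array([0.6581, 0.1472, 0.15  ]), array([ 0.5956, -0.0619,  0.15  ]), array([ 0.4154, -0.0115,  0.15  ]), array([0.4849, 0.1985, 0.15  ])] centre [0.5385   0.068075 0.15    ]
0.21824083027701302 -106.64140782928858
0.1871154723693367 164.37426597415887
0.22120183091466492 71.68791541944458
0.1806375653068874 -16.498729572038837
stand [array([ 0.5022, -0.2277,  0.042 ]), array([ 0.4682, -0.2989,  0.042 ]), array([ 0.3967, -0.2635,  0.042 ]), array([ 0.4344, -0.1921,  0.042 ])] [ 0.450375 -0.24555   0.042   ]
0.07890145752772883 -115.52578594769376
0.07978351960148161 153.65976294754321
0.08074187265601414 62.165444046170585
0.07657806474441618 -27.70278508574315
guard [ 0.4502 -0.2458  0.047 ]
handle top [ 0.4476 -0.242   0.107 ]
post [0.5636 0.0633 0.17  ] plate ends [0.5735 0.0894 0.15  ] [0.5585 0.0315 0.15  ] tail [0.4269 0.1029 0.164 ] linkend [0.5173 0.0437 0.164 ] knob [0.3541 0.0529 0.08  ]
tumb [ 0.6661 -0.195   0.    ] blue [ 0.5521 -0.2613  0.05  ]
[[-0.0, 0.965, 0.261, 0.066], [1.0, 0.0, -0.0, -0.001], [-0.001, 0.261, -0.965, -0.17], [0.0, 0.0, 0.0, 1.0]]
[[-0.936, 0.351, -0.0], [0.351, 0.936, 0.0], [0.0, 0.0, -1.0]]
```

play_rows --commands '[[[-1,-0.77,-0.62,-0.5,0],[-1,-0.77,-0.62,-0.5,0],[-1,-0.77,-0.62,-0.5,0],[-1,-0.77,-0.62,-0.5,0],[-1,-0.77,-0.62,-0.5,0],[-1,-0.77,-0.62,-0.5,0]]]'

```text
clock: 2.55
tcp_pos: [0.3428, 0.4573, 0.3083]
orientation: [0.572, 3.085, 0.005]
contact_force: [1.9, -0.3, 1.0]
grip_width: 0.0852
gripper_force: 0.0
```

```bash
cat >> h.py <<'E'
def to(p,yaw=None):
    """tool-frame units to go from measured pose to world p, tool-x yaw in deg"""
    o=get_obs();M=R.from_rotvec(o['orientation']).as_matrix();d=M.T@(np.array(p)-o['tcp_pos'])
    y0=np.degrees(np.arctan2(M[1,0],M[0,0]))
    t=0 if yaw is None else -((yaw-y0+180)%360-180)/90
    print('t',round(float(o['clock']),2),'tcp',np.round(o['tcp_pos'],4),'yaw',round(y0,2),'F',np.round(o['contact_force'],1),'j',np.round(o['joints'],2),'w',round(float(o['grip_width']),4),'-> units',np.round(d/.2,3),'turn',round(t,3),'rows',round(np.linalg.norm(d)/.0417,1))
E
python3 -c "
from h import *
to([.46,-.24,.30],153)"
```

```text
t 2.55 tcp [0.3428 0.4573 0.3083] yaw 159.0 F [ 1.9 -0.3  1. ] j [-1.11  0.22  0.09  1.68 -0.02  1.23  0.18] w 0.0852 -> units [-1.796 -3.045  0.036] turn 0.067 rows 17.0
```

play_rows --commands '[[[-1,-0.8,-1,0,0],[-1,-0.8,-1,0,0],[-1,-0.8,-1,0,0],[-1,-0.8,-1,0,0],[-1,-0.8,-1,0,0],[-1,-0.8,-1,0,0]]]'

```text
clock: 3.05
tcp_pos: [0.4155, 0.2225, 0.3049]
orientation: [0.56, 3.091, 0.001]
contact_force: [0.6, 0.3, 0.8]
grip_width: 0.0857
gripper_force: 0.0
```

play_rows --commands '[[[-1,-0.5,-1,0,0],[-1,-0.5,-1,0,0],[-1,-0.5,-1,0,0],[-1,-0.5,-1,0,0],[-1,-0.5,-1,0,0]]]'

```text
clock: 3.47
tcp_pos: [0.437, 0.0152, 0.3049]
orientation: [0.56, 3.091, 0.001]
contact_force: [0.9, 0.6, -0.2]
grip_width: 0.0851
gripper_force: 0.0
```

play_rows --commands '[[[-1,-0.4,-1,0,0],[-1,-0.4,-1,0,0],[-1,-0.4,-1,0,0],[-1,-0.4,-1,0,0],[-1,-0.4,-1,0,0]]]'

```text
clock: 3.88
tcp_pos: [0.4414, -0.1931, 0.3051]
orientation: [0.56, 3.09, 0.001]
contact_force: [0.7, 0.9, 0.3]
grip_width: 0.0854
gripper_force: 0.0
```

```bash
python3 -c "
from h import *
to([.46,-.24,.23],153)"
```

```text
t 3.88 tcp [ 0.4414 -0.1931  0.3051] yaw 159.47 F [0.7 0.9 0.3] j [-0.4   0.05  0.73  1.91 -0.03  1.2   1.55] w 0.0854 -> units [-0.169 -0.187  0.376] turn 0.072 rows 2.2
```

play_rows --commands '[[[-1,-0.17,-0.19,0.4,0.072],[-1,-0.17,-0.19,0.4,0.072],[-1,-0.17,-0.19,0.4,0.072],[-1,-0.17,-0.19,0.4,0.072],[-1,-0.17,-0.19,0.4,0.072]]]'

```text
clock: 4.3
tcp_pos: [0.4599, -0.2388, 0.2245]
orientation: [-0.735, -3.053, 0.001]
contact_force: [0.3, 0.3, -0.2]
grip_width: 0.0857
gripper_force: 0.0
```

```bash
python3 - <<'E'
from h import *
to([.45,-.245,.23],153)
o=get_obs();f=viewer.grab_frame('wrist');c=cam(f,o);save('w1',f['pixels'])
for t in ['puller','stand']:
    for d in viewer.trace(f,t)[:2]:
        m=d['pixels'].astype(np.uint8);ys,xs=np.nonzero(m);print(t,round(d['score'],2),np.round(d['rect']),m.sum(),xs.mean().round(1),ys.mean().round(1))
print(proj(c,[[.4503,-.2456,.107],[.4503,-.2456,.047]]))
E
```

```text
t 4.3 tcp [ 0.4599 -0.2388  0.2245] yaw 152.92 F [ 0.3  0.3 -0.2] j [-0.29  0.24  0.77  1.94 -0.19  1.04  1.66] w 0.0857 -> units [ 0.03  -0.05  -0.028] turn -0.001 rows 0.3
puller 0.75 [293. 152. 330. 190.] 1032 309.9 168.6
puller 0.65 [318. 232. 347. 280.] 1032 332.1 252.1
stand 0.7 [236.   0. 317.  86.] 6006 273.1 39.0
stand 0.62 [278. 129. 347. 202.] 3780 310.7 163.6
[[309.5321475  178.87105185]
 [311.18799742 168.2792681 ]]
```

View pics/w1.png

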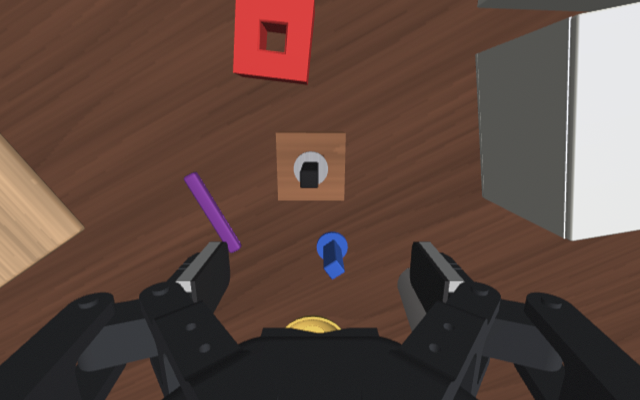

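```bash
cat >> h.py <<'E'
from scipy.optimize import minimize
def box(x,y,yaw,z0,z1,hx=.009,hy=.009):
    a=np.radians(yaw);P=[]
    for z in (z0,z1):
        for sx in(-1,1):
            for sy in(-1,1):
                dx,dy=sx*hx,sy*hy;P.append([x+dx*np.cos(a)-dy*np.sin(a),y+dx*np.sin(a)+dy*np.cos(a),z])
    return np.array(P)
def hullmask(c,P,s=4,shape=(400,640)):
    m=np.zeros((shape[0]*s,shape[1]*s),np.uint8);q=cv2.convexHull(((proj(c,P)+.5)*s).astype(np.float32)).astype(np.int32)
    cv2.fillConvexPoly(m,q,255);return cv2.resize(m,shape[::-1],interpolation=cv2.INTER_AREA)/255.
E
python3 - <<'E'
from h import *
o=get_obs();f=viewer.grab_frame('wrist');c=cam(f,o);im=f['pixels'].astype(float).max(2)
roi=np.zeros(im.shape,bool);roi[148:200,290:332]=1
m=((im<75)&roi).astype(float);print(m.sum())
best=None
def cost(p):return np.abs(hullmask(c,box(p[0],p[1],p[2],.047,.107))-m)[roi].sum()
for y in range(-45,45,15):
    s=minimize(cost,[.45,-.245,153+y],method='Nelder-Mead',options=dict(initial_simplex=[[.45,-.245,153+y],[.455,-.245,153+y],[.45,-.24,153+y],[.45,-.245,163+y]]))
    if best is None or s.fun<best.fun:best=s
    print(y,s.x.round(4),round(s.fun,1))
m=viewer.trace(f,'stand')
to([best.x[0],best.x[1],.15],best.x[2])
E
```

```text
432.0
-45 [  0.4502  -0.246  151.1392] 64.0
-30 [  0.45    -0.246  151.3385] 62.9
-15 [  0.4496  -0.2459 150.4931] 64.9
0 [  0.4498  -0.246  150.4894] 64.9
15 [  0.4495  -0.2459 149.954 ] 64.5
30 [  0.4504  -0.2465 150.4153] 65.2
t 4.55 tcp [ 0.461  -0.2381  0.226 ] yaw 153.05 F [-0.  -0.3  0.1] j [-0.29  0.23  0.77  1.94 -0.19  1.04  1.66] w 0.0857 -> units [ 0.032 -0.061  0.38 ] turn 0.019 rows 1.9
```

play_rows --commands '[[[-1,0.03,-0.06,0.2,0.02],[-1,0.03,-0.06,0.4,0.02],[-1,0.03,-0.06,0.6,0.02],[-1,0.03,-0.06,0.76,0.02],[-1,0.03,-0.06,0.76,0.02],[-1,0.03,-0.06,0.76,0.02]]]'

```text
clock: 5.05
tcp_pos: [0.4489, -0.2463, 0.0728]
orientation: [-0.781, -3.041, -0.0]
contact_force: [0.3, 0.1, 1.7]
grip_width: 0.0854
gripper_force: 0.0
```

play_rows --commands '[[[1,0,0,0,0],[1,0,0,0,0],[1,0,0,0,0],[1,0,0,0,0],[1,0,0,0,0],[1,0,0,0,0],[1,0,0,0,0],[1,0,0,0,0]]]' --grip_force 60

```text
clock: 5.72
tcp_pos: [0.4502, -0.2467, 0.0736]
orientation: [0.782, 3.041, 0.001]
contact_force: [0.1, 1.2, 7.8]
grip_width: 0.0158
gripper_force: 58.7
```

```bash
python3 -c "
from h import *
to([.45,-.245,.20],153)"
```

```text
t 5.72 tcp [ 0.4502 -0.2467  0.0736] yaw 151.17 F [0.1 1.2 7.8] j [-0.13  0.46  0.65  2.09 -0.42  0.72  1.85] w 0.0158 -> units [ 0.004  0.008 -0.632] turn -0.02 rows 3.0
```

play_rows --commands '[[[1,0,0,-0.1,0],[1,0,0,-0.2,0],[1,0,0,-0.4,0],[1,0,0,-0.6,0],[1,0,0,-0.8,0],[1,0,0,-0.8,0],[1,0,0,-0.8,0]]]'

```text
clock: 6.3
tcp_pos: [0.4507, -0.2472, 0.2348]
orientation: [0.781, 3.038, 0.002]
contact_force: [0.0, 0.0, -2.4]
grip_width: 0.0158
gripper_force: 59.2
```

```bash
python3 - <<'E'
from h import *
to([.50,-.06,.25],163)
f=viewer.grab_frame('side');c=cam(f);o=get_obs()
p=proj(c,np.array(o['tcp_pos'])-[0,0,.06])[0].round().astype(int);print(p)
w=viewer.grab_frame('wrist')
a=f['pixels'][p[1]-35:p[1]+25,p[0]-30:p[0]+30];a=cv2.resize(a,(400,400),interpolation=cv2.INTER_CUBIC)
b=w['pixels'][180:340,240:400];b=cv2.resize(b,(400,400),interpolation=cv2.INTER_CUBIC)
save('toe',np.hstack([a,b]))
E
```

```text
t 6.3 tcp [ 0.4507 -0.2472  0.2348] yaw 151.18 F [ 0.   0.  -2.4] j [-0.3   0.21  0.8   1.94 -0.18  1.05  1.65] w 0.0158 -> units [ 0.235  0.939 -0.075] turn -0.131 rows 4.7
[376 246]
```

View pics/toe.png

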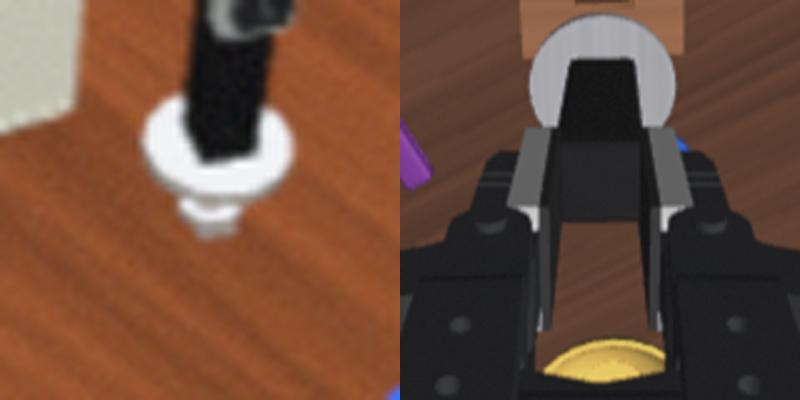

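play_rows --commands '[[[1,0,0.1,-0.15,0],[1,0,0.3,-0.15,0],[1,0,0.8,-0.15,0],[1,0,0.8,-0.15,0],[1,0,0.8,-0.15,0],[1,0,0.8,-0.15,0]]]'

```text
clock: 6.9
tcp_pos: [0.5277, -0.1005, 0.2602]
orientation: [-0.768, -3.042, 0.001]
contact_force: [-1.4, -0.3, -1.5]
grip_width: 0.0152
gripper_force: 59.3
```

play_rows --commands '[[[1,0,0.2,0,0],[1,0,0.4,0,0],[1,0,0.6,0,0],[1,0,0.8,0,0],[1,0,0.84,0,0],[1,0,0.84,0,0],[1,0,0.84,0,0]]]'

```text
clock: 7.48
tcp_pos: [0.6065, 0.0399, 0.2607]
orientation: [-0.781, -3.04, 0.004]
contact_force: [-1.0, -0.5, -0.8]
grip_width: 0.0157
gripper_force: 59.3
```

```bash
python3 - <<'E'
from h import *
to([.536,.032,.26],147)
o=get_obs();f=viewer.grab_frame('wrist');c=cam(f,o)
np.savez('pics/w2',im=f['pixels'],c=np.array([c[0],c[1],c[2]]),W=c[3])
q=proj(c,[[.5636,.0633,.175],[.427,.103,.164],[.511,.0485,.164]]);print(q)
b=f['pixels'][0:250,200:500];save('w2c',cv2.resize(b,(720,600),interpolation=cv2.INTER_CUBIC))
E
```

```text
t 7.48 tcp [0.6065 0.0399 0.2607] yaw 151.17 F [-1.  -0.5 -0.8] j [-0.66  0.37  0.66  1.69 -0.24  1.17  1.12] w 0.0157 -> units [ 0.29  -0.205  0.005] turn 0.046 rows 1.7
[[320.45506394 135.61349736]
 [279.05345339 -53.80601124]
 [274.5830366   87.30757036]]
```

View pics/w2c.png

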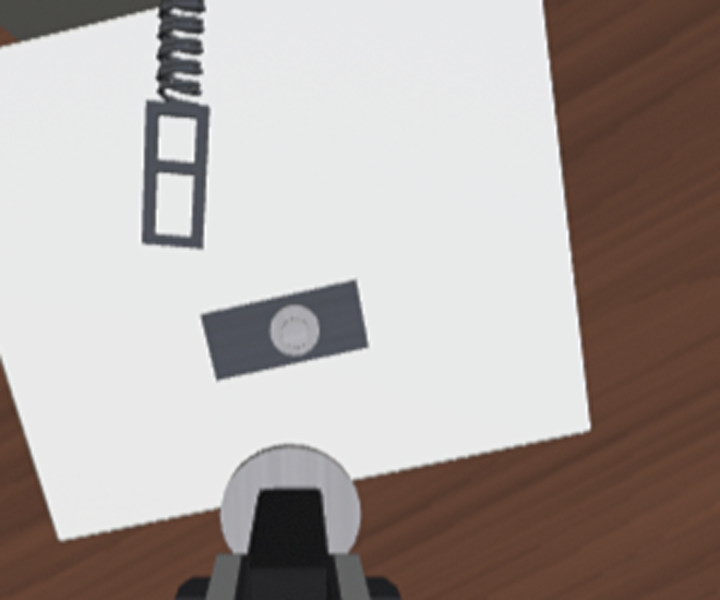

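```bash
python3 - <<'E'
from h import *
d=np.load('pics/w2.npz');c=(*d['c'],d['W'])
g=lambda x,y,z:atz(c,200+(x+.5)/2.4-.5,(y+.5)/2.4-.5,z)[:2]
ang=lambda v:np.degrees(np.arctan2(v[1],v[0]))
P=np.array([g(*p,.151) for p in[(201,314),(356,280),(368,347),(217,381)]]);pc=P.mean(0)
print('plate',pc.round(4),'long',np.linalg.norm(P[0]-P[1]),np.linalg.norm(P[2]-P[3]),'w',np.linalg.norm(P[1]-P[2]),'ydir',ang(P[0]-P[1])-90,ang(P[3]-P[2])-90)
print('boss',g(295,330,.160).round(4),'head',g(294,333,.175).round(4))
b=P[0]-P[1]+P[3]-P[2];b/=np.linalg.norm(b);print('yp',(g(295,330,.16)-pc)@b,(g(294,333,.175)-pc)@b)
L=np.array([g(*p,.166) for p in[(147,100),(209,106),(203,248),(142,242)]])
print('link w',np.linalg.norm(L[0]-L[1]),np.linalg.norm(L[2]-L[3]),'len',np.linalg.norm(L[0]-L[3]),np.linalg.norm(L[1]-L[2]))
s=(L[0]+L[1])/2;e=(L[2]+L[3])/2;u=(e-s)/np.linalg.norm(e-s);print('dir',ang(u),'start',s.round(4),'pull centre',(s+u*.032).round(4),'win centre seen',np.mean([g(157,173,.166),g(194,176,.166),g(191,238,.166),g(154,236,.166)],0).round(4),'tail',(s-u*.068).round(4))
B=np.array([g(591,430,.15),g(60,541,.15)]);print('back corners',B.round(4),ang(B[1]-B[0])-90,np.linalg.norm(B[1]-B[0]))
v=(B[1]-B[0])/np.linalg.norm(B[1]-B[0]);x=np.array([v[1],-v[0]]);cc=B.mean(0)-x*.09;print('cab',cc.round(4),'plate pred',(cc+x*.026).round(4),'tail shut',(cc-.097*x).round(4))
E
```

```text
plate [0.5657 0.0601] long 0.05961250602336864 0.05952980055901542 w 0.025312579315148274 ydir -196.81176025179946 -196.18962896195467
boss [0.5666 0.0638] head [0.5664 0.0635]
yp -0.003826356024838852 -0.003385750935483597
link w 0.020686524794795297 0.02134323592964182 len 0.04532097150861488 0.04543926883971763
dir -33.519880223631276 start [0.4821 0.0656] pull centre [0.5088 0.0479] win centre seen [0.5092 0.0476] tail [0.4254 0.1032]
back corners [[ 0.6577  0.1473]
 [ 0.5956 -0.0625]] -196.49379750141344 0.21880176477089014
cab [0.713  0.0169] plate pred [0.688  0.0243] tail shut [ 0.806  -0.0107]
```

```bash
python3 - <<'E'
from h import *
d=np.load('pics/w2.npz');c=(*d['c'],d['W'])
g=lambda x,y,z:atz(c,200+(x+.5)/2.4-.5,(y+.5)/2.4-.5,z)[:2]
o=get_obs();M=R.from_rotvec(o['orientation']).as_matrix()
for q in [(221,512),(360,512),(291,445)]:
    p=g(*q,o['tcp_pos'][2]-.0266);print((M.T@(np.r_[p,0]-np.r_[o['tcp_pos'][:2],0]))[:2].round(4))
print([get_obs()['tcp_pos'].round(4).tolist() for _ in range(2)])
to([.5077,.0485,.2607],146.5)
E
```

```text
[ 0.0013 -0.0186]
[0.0014 0.0209]
[0.0209 0.0012]
[[0.6064, 0.0386, 0.2613], [0.6064, 0.0386, 0.2613]]
t 7.53 tcp [0.6064 0.0386 0.2613] yaw 151.05 F [-0.2 -1.7 -1.6] j [-0.66  0.37  0.66  1.69 -0.24  1.17  1.12] w 0.0154 -> units [ 0.456 -0.196  0.004] turn 0.051 rows 2.4
```

play_rows --commands '[[[1,0.15,-0.07,0,0.02],[1,0.3,-0.14,0,0.051],[1,0.448,-0.206,0,0.051],[1,0.448,-0.206,0.05,0.051],[1,0.448,-0.206,0.07,0.051],[1,0.448,-0.206,0.07,0.051]]]'

```text
clock: 8.03
tcp_pos: [0.5085, 0.0464, 0.2479]
orientation: [-0.906, -3.007, 0.0]
contact_force: [-0.5, -0.1, -0.4]
grip_width: 0.0158
gripper_force: 59.3
```

```bash
cat >> h.py <<'E'
def crop(n,x0,y0,x1,y1,s,grabbed=None):
    o=get_obs();f=viewer.grab_frame('wrist');c=cam(f,o)
    np.savez('pics/'+n,im=f['pixels'],c=np.array(c[:3]),W=c[3],tcp=o['tcp_pos'],M=R.from_rotvec(o['orientation']).as_matrix())
    save(n,cv2.resize(f['pixels'][y0:y1,x0:x1],None,fx=s,fy=s,interpolation=cv2.INTER_CUBIC))
def meas(n,x0,y0,s):
    """crop pixel,z -> tool-frame xy relative to TCP (camera-derived)"""
    d=np.load('pics/'+n+'.npz');c=(*d['c'],d['W'])
    return lambda x,y,dz:(d['M'].T@(atz(c,x0+(x+.5)/s-.5,y0+(y+.5)/s-.5,d['tcp'][2]+dz)-d['tcp']))[:2]*1000
E
python3 - <<'E'
from h import *
to([.5077,.0485,.219],146.5)
crop('w3',240,60,440,260,3)
E
```

```text
t 8.03 tcp [0.5085 0.0464 0.2479] yaw 146.47 F [-0.5 -0.1 -0.4] j [-0.81  0.18  0.69  1.92 -0.13  1.08  0.92] w 0.0158 -> units [0.009 0.007 0.145] turn -0.0 rows 0.7
```

View pics/w3.png

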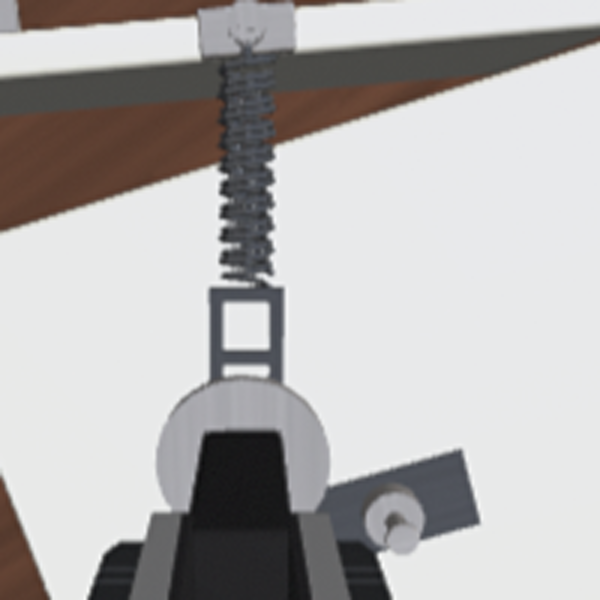

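```bash
python3 - <<'E'
from h import *
m=meas('w3',240,60,3)
print('guard',m(156,452,-.0266),m(329,452,-.0266),m(243,376,-.0266))
print('link coil end',m(210,288,-.0815),m(284,288,-.0815),'midbar top/bot',m(247,351,-.0815),m(247,364,-.0815),'at z guard row',m(211,376,-.0815),m(284,376,-.0815))
print('tail',m(247,40,-.08))
E
```

```text
guard [  2.44632594 -19.7554357 ] [ 2.43308669 19.68025184] [20.20876152  0.06371417]
link coil end [32.5472609  -8.86638824] [32.54056907 11.6911952 ] midbar top/bot [14.72409985  1.44544895] [10.96497577  1.45242471] at z guard row [ 7.47285967 -8.80126461] [ 7.46597583 12.00413888]
tail [96.6604218   1.28028161]
```

play_rows --commands '[[[1,0.011,0.007,0,0],[1,0.011,0.007,0.04,0],[1,0.011,0.007,0.07,0],[1,0.011,0.007,0.1,0],[1,0.011,0.007,0.12,0],[1,0.011,0.007,0.14,0],[1,0.011,0.007,0.14,0]]]'

```text
clock: 8.67
tcp_pos: [0.5076, 0.05, 0.2197]
orientation: [-0.903, -3.008, 0.002]
contact_force: [0.3, 0.5, -1.0]
grip_width: 0.0158
gripper_force: 59.3
```

```bash
python3 - <<'E'
from h import *
to([.5077,.0485,.219],165.2)
crop('w4',240,60,440,260,3)
s=viewer.grab_frame('side');c=cam(s);p=proj(c,np.array(get_obs()['tcp_pos'])-[0,0,.06])[0].astype(int)
a=cv2.resize(s['pixels'][p[1]-30:p[1]+20,p[0]-40:p[0]+40],(640,400),interpolation=cv2.INTER_CUBIC)
save('s4',a)
b=cv2.imread('pics/w4.png')[...,::-1][:400,80:480];save('c4',np.hstack([b,cv2.resize(a,(400,250))[:, :].repeat(1,0) if 0 else cv2.resize(a,(400,400))]))
E
```

```text
t 8.67 tcp [0.5076 0.05   0.2197] yaw 146.57 F [ 0.3  0.5 -1. ] j [-0.8   0.21  0.68  1.96 -0.16  1.02  0.94] w 0.0158 -> units [-0.004 -0.006  0.003] turn -0.207 rows 0.0
```

View pics/c4.png

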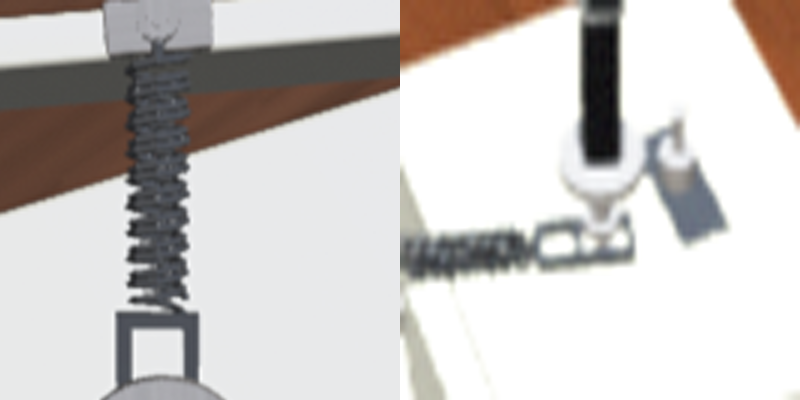

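play_rows --commands '[[[1,-0.015,0,0,0],[1,-0.03,0,0,0],[1,-0.045,0,0,0],[1,-0.05,0,-0.02,0],[1,-0.055,0,-0.04,0],[1,-0.06,0,-0.07,0],[1,-0.06,0,-0.1,0],[1,-0.06,0,-0.12,0],[1,-0.06,0,-0.12,0]]]'

```text
clock: 9.52
tcp_pos: [0.5189, 0.0436, 0.246]
orientation: [0.903, 3.007, 0.002]
contact_force: [0.4, -0.3, -2.1]
grip_width: 0.0156
gripper_force: 59.3
```

```bash
python3 - <<'E'
from h import *
to([.5942,.0549,.244],165.2)
crop('w5',240,60,440,260,3)
s=viewer.grab_frame('side');c=cam(s);p=proj(c,np.array(get_obs()['tcp_pos'])-[0,0,.06])[0].astype(int)
a=cv2.resize(s['pixels'][p[1]-30:p[1]+20,p[0]-40:p[0]+40],(640,400),interpolation=cv2.INTER_CUBIC)
b=cv2.imread('pics/w5.png')[...,::-1][:400,80:480];save('c5',np.hstack([b,cv2.resize(a,(400,400))]))
E
```

```text
t 9.52 tcp [0.5189 0.0436 0.246 ] yaw 146.57 F [ 0.4 -0.3 -2.1] j [-0.79  0.2   0.69  1.91 -0.15  1.08  0.94] w 0.0156 -> units [-0.283  0.254  0.011] turn -0.207 rows 1.8
```

View pics/c5.png

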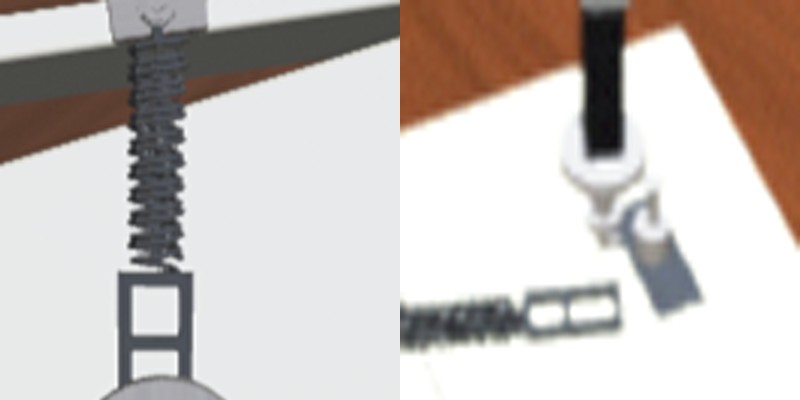

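```bash
python3 - <<'E'
from h import *
s=viewer.grab_frame('side');c=cam(s)
im=cv2.imread('pics/toe.png')[...,::-1][:,:400].astype(int)
T=np.array([.4507,-.2472,.2348-.0616])
pr=lambda P:((proj(c,P)-[346,211]+.5)*400/60-.5).round(0)
print('axis at z0,3,9,13,30:',pr([T+[0,0,z/1000] for z in (0,3,9,13,30,35)]).tolist())
for yaw in (-29,61,151,241):
    a=np.radians(yaw);R2=np.array([[np.cos(a),-np.sin(a)],[np.sin(a),np.cos(a)]])
    B=[np.r_[T[:2]+R2@[x/1000,y/1000],T[2]+z/1000] for x in(-3,7) for y in(-3,3) for z in(0,3)]
    q=pr(B);print(yaw,'x',q[:,0].min(),q[:,0].max(),'y',q[:,1].min(),q[:,1].max())
# saturation-based: wood is saturated, steel is gray
sat=im.max(2)-im.min(2)
for y in range(170,262,6):
    xs=np.nonzero(sat[y,120:320]<60)[0]+120
    print(y,(xs.min(),xs.max()) if len(xs) else None)
E
```

```text
axis at z0,3,9,13,30: [[209.0, 235.0], [210.0, 227.0], [212.0, 212.0], [213.0, 202.0], [219.0, 158.0], [221.0, 145.0]]
-29 x 196.0 237.0 y 216.0 244.0
61 x 192.0 224.0 y 208.0 244.0
151 x 182.0 224.0 y 218.0 246.0
241 x 196.0 228.0 y 218.0 254.0
170 (np.int64(147), np.int64(289))
176 (np.int64(150), np.int64(287))
182 (np.int64(156), np.int64(282))
188 (np.int64(163), np.int64(278))
194 (np.int64(171), np.int64(270))
200 (np.int64(176), np.int64(257))
206 (np.int64(176), np.int64(245))
212 (np.int64(178), np.int64(242))
218 (np.int64(181), np.int64(239))
224 (np.int64(189), np.int64(237))
230 (np.int64(193), np.int64(236))
236 (np.int64(197), np.int64(229))
242 None
248 None
254 None
260 None
```

```bash
python3 - <<'E'
from h import *
for n,y,dz in (('w4',315,.166-.2197),('w5',271,.166-.246)):
    m=meas(n,240,60,3);d=np.load('pics/'+n+'.npz')
    x0,x1=(197,276) if n=='w4' else (198,272)
    a=np.mean([m(x0,y,dz),m(x1,y,dz)],0);print(n,a,'width',m(x1,y,dz)[1]-m(x0,y,dz)[1],'world',(d['tcp']*1000+d['M']@np.r_[a,0]).round(1))
    print('guard rim',m(80+165,376,-.0266))
m=meas('w5',240,60,3);print('midbar',m(235,336,.166-.246),m(235,349,.166-.246))
# guard height from side image: guard outline
s=viewer.grab_frame('side');c=cam(s);o=get_obs();print(o['tcp_pos'])
for dz in(-.0266,-.0316,-.0616):print(dz,proj(c,o['tcp_pos']+[0,0,dz]))
np.save('pics/s5',s['pixels'])
E
```

```text
w4 [29.50542006 -1.44158823] width 19.67510324559028 world [482.2  65.  219.7]
guard rim [20.21087983  0.5083398 ]
w5 [37.42298676 -1.90408232] width 20.328607601323053 world [486.6  62.6 246. ]
guard rim [20.21733288  0.51114952]
midbar [19.31394145 -1.93411307] [15.60886421 -1.94004145]
[0.51792578 0.04360572 0.2445112 ]
-0.0266 [[304.19018298 146.26053362]]
-0.0316 [[304.19506398 148.13751584]]
-0.0616 [[304.22377329 159.1776418 ]]
```

play_rows --commands '[[[1,0.035,-0.011,0,0],[1,0.035,-0.011,0.03,0],[1,0.035,-0.011,0.06,0],[1,0.035,-0.011,0.09,0],[1,0.035,-0.011,0.115,0],[1,0.035,-0.011,0.125,0],[1,0.035,-0.011,0.125,0],[1,0.035,-0.011,0.125,0]]]'

```text
clock: 10.38
tcp_pos: [0.5112, 0.0454, 0.2196]
orientation: [-0.904, -3.009, 0.001]
contact_force: [0.5, 0.6, -1.8]
grip_width: 0.0158
gripper_force: 59.3
```

play_rows --commands '[[[1,0,0,0.005,0],[1,0,0,0.005,0],[1,0,0,0.005,0]]]'

```text
clock: 10.63
tcp_pos: [0.5112, 0.0455, 0.2189]
orientation: [0.903, 3.009, 0.0]
contact_force: [-0.1, 0.1, -1.1]
grip_width: 0.0156
gripper_force: 59.3
```

play_rows --commands '[[[1,0,0,0.005,0],[1,0,0,0.005,0],[1,0,0,0.005,0]]]'

```text
clock: 10.88
tcp_pos: [0.5113, 0.0455, 0.2179]
orientation: [0.903, 3.008, 0.0]
contact_force: [0.2, -0.2, -0.5]
grip_width: 0.0156
gripper_force: 59.4
```

play_rows --commands '[[[1,0,0,0.005,0],[1,0,0,0.005,0],[1,0,0,0.005,0]]]'

```text
clock: 11.13
tcp_pos: [0.5114, 0.0455, 0.217]
orientation: [0.903, 3.008, 0.001]
contact_force: [-0.5, 0.9, 1.5]
grip_width: 0.0157
gripper_force: 59.7
```

play_rows --commands '[[[1,0,0,0.005,0],[1,0,0,0.005,0],[1,0,0,0.005,0]]]'

```text
clock: 11.38
tcp_pos: [0.5115, 0.0455, 0.216]
orientation: [0.903, 3.008, 0.001]
contact_force: [-0.0, 0.5, 4.6]
grip_width: 0.0158
gripper_force: 59.9
```

```bash
python3 - <<'E'
from h import *
to([.5077,.0485,.219],165.2)
o=get_obs();print(o['moment'])
crop('w6',240,60,440,260,3)
E
```

```text
t 11.38 tcp [0.5115 0.0455 0.216 ] yaw 146.57 F [-0.   0.5  4.6] j [-0.79  0.22  0.68  1.96 -0.17  1.01  0.96] w 0.0158 -> units [ 0.024  0.002 -0.015] turn -0.207 rows 0.1
[ 0.00232986 -0.03997999 -0.04320846]
```

play_rows --commands '[[[1,0,0,-0.004,0],[1,-0.015,0,-0.004,0],[1,-0.03,0,-0.004,0],[1,-0.045,0,-0.004,0],[1,-0.06,0,-0.004,0],[1,-0.07,0,-0.004,0],[1,-0.07,0,-0.004,0]]]'

```text
clock: 12.02
tcp_pos: [0.5233, 0.0373, 0.2165]
orientation: [0.904, 3.008, -0.001]
contact_force: [-0.8, -0.6, 3.7]
grip_width: 0.0157
gripper_force: 59.8
```

play_rows --commands '[[[1,0,0,-0.02,0],[1,0,0,-0.04,0],[1,0,0,-0.06,0],[1,0,0,-0.08,0],[1,0,0,-0.1,0],[1,0,0,-0.13,0],[1,0,0,-0.13,0],[1,0,0,-0.13,0]]]'

```text
clock: 12.68
tcp_pos: [0.523, 0.0379, 0.2429]
orientation: [0.903, 3.008, 0.001]
contact_force: [1.0, -0.7, -0.9]
grip_width: 0.016
gripper_force: 59.3
```

```bash
python3 - <<'E'
from h import *
to([.5942,.0549,.243],165.2)
crop('w7',240,60,440,260,3)
s=viewer.grab_frame('side');c=cam(s);p=proj(c,np.array(get_obs()['tcp_pos'])-[0,0,.06])[0].astype(int)
a=s['pixels'][p[1]-25:p[1]+25,p[0]-25:p[0]+25]
b=cv2.imread('pics/w7.png')[...,::-1][:400,80:480];save('c7',np.hstack([b,cv2.resize(a,(400,400),interpolation=cv2.INTER_CUBIC)]))
E
```

```text
t 12.68 tcp [0.523  0.0379 0.2429] yaw 146.58 F [ 1.  -0.7 -0.9] j [-0.78  0.22  0.69  1.9  -0.16  1.08  0.96] w 0.016 -> units [-0.25   0.267 -0.   ] turn -0.207 rows 1.8
```

View pics/c7.png

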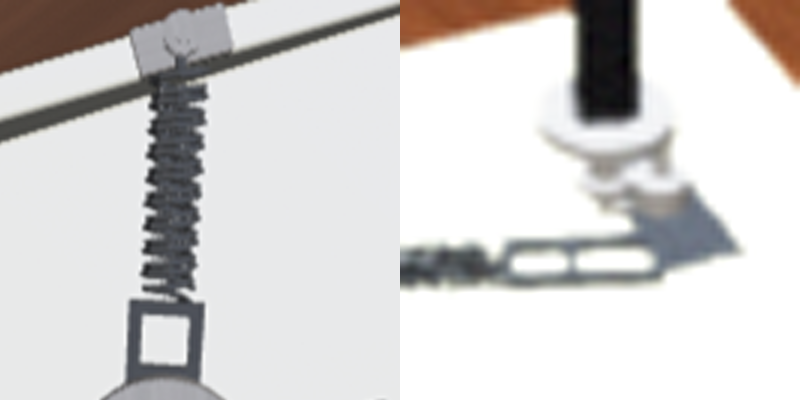

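```bash
python3 - <<'E'
from h import *
m=meas('w7',240,60,3);d=np.load('pics/w7.npz');z=lambda h:h-.2429
W=lambda a:(d['tcp'][:2]*1000+(d['M'][:2,:2]@a)).round(1)
t=m(260,38,z(.17));a=m(211,300,z(.166));b=m(284,304,z(.166));s=(a+b)/2
print('tail',t,W(t),'coil end',s,W(s),'dist',np.linalg.norm(s-t),'width',np.linalg.norm(a-b))
u=(s-t)/np.linalg.norm(s-t);p=s+32*u;print('dir tool',u,'world ang',np.degrees(np.arctan2(*(d['M'][:2,:2]@u)[::-1])),'pull',p,W(p))
n=b-a;print('perp ang', np.degrees(np.arctan2(*(d['M'][:2,:2]@n)[::-1])))
print('axis target pull-2:',p-2*u,'guard',m(245,376,-.0266))
E
```

```text
tail [96.2375676   4.47178769] [445.1  94.7] coil end [29.32539304  1.52212612] [499.4  55.4] dist 66.97715736408324 width 20.019830173111604
dir tool [-0.99902978 -0.04403981] world ang -35.94147165579552 pull [-2.64355982  0.11285207] [525.3  36.6]
perp ang 53.403601548393176
axis target pull-2: [-0.64550026  0.2009317 ] guard [20.21460424  0.51033104]
```

play_rows --commands '[[[1,0,0,0.03,0],[1,0,0,0.06,0],[1,0,0,0.09,0],[1,0,0,0.115,0],[1,0,0,0.128,0],[1,0,0,0.131,0],[1,0,0,0.131,0],[1,0,0,0.131,0]]]'

```text
clock: 13.45
tcp_pos: [0.5232, 0.0378, 0.2167]
orientation: [0.903, 3.008, 0.001]
contact_force: [0.3, 1.2, 3.6]
grip_width: 0.0154
gripper_force: 59.8
```

```bash
python3 -c "
from h import *
to([.5394,.0265,.2167])"
```

```text
t 13.45 tcp [0.5232 0.0378 0.2167] yaw 146.57 F [0.3 1.2 3.6] j [-0.76  0.25  0.68  1.93 -0.18  1.02  0.99] w 0.0154 -> units [-0.099 -0.003  0.   ] turn 0 rows 0.5
```

play_rows --commands '[[[1,-0.015,0,-0.003,0],[1,-0.03,0,-0.003,0],[1,-0.045,0,-0.003,0],[1,-0.06,0,-0.003,0],[1,-0.075,0,-0.003,0],[1,-0.09,0,-0.003,0],[1,-0.1,0,-0.003,0],[1,-0.1,0,-0.003,0],[1,-0.1,0,-0.003,0]]]'

```text
clock: 14.2
tcp_pos: [0.5392, 0.0269, 0.2167]
orientation: [-0.903, -3.008, 0.0]
contact_force: [-2.3, 1.9, 1.2]
grip_width: 0.0157
gripper_force: 59.6
```

```bash
python3 -c "
from h import *
to([.5394,.0265,.243])
crop('w8',240,60,440,260,3)"
```

```text
t 14.2 tcp [0.5392 0.0269 0.2167] yaw 146.57 F [-2.3  1.9  1.2] j [-0.72  0.28  0.68  1.9  -0.21  1.03  1.03] w 0.0157 -> units [-0.002 -0.001 -0.132] turn 0 rows 0.6
```

play_rows --commands '[[[1,-0.01,0,-0.02,0],[1,-0.01,0,-0.04,0],[1,-0.01,0,-0.06,0],[1,-0.01,0,-0.08,0],[1,-0.01,0,-0.1,0],[1,-0.01,0,-0.12,0],[1,-0.01,0,-0.14,0],[1,-0.01,0,-0.14,0],[1,-0.01,0,-0.14,0]]]'

```text
clock: 15.0
tcp_pos: [0.5411, 0.0258, 0.245]
orientation: [0.903, 3.009, 0.001]
contact_force: [-3.0, 3.3, -2.2]
grip_width: 0.0159
gripper_force: 59.1
```

```bash
python3 -c "
from h import *
to([.5942,.0549,.245],165.2)
crop('w9',240,60,440,260,3)
"
```

```text
t 15.0 tcp [0.5411 0.0258 0.245 ] yaw 146.58 F [-3.   3.3 -2.2] j [-0.74  0.25  0.69  1.86 -0.18  1.09  1.01] w 0.0159 -> units [-0.141  0.268  0.   ] turn -0.207 rows 1.5
```

play_rows --commands '[[[1,-0.02,0.034,0,-0.026],[1,-0.036,0.067,0,-0.052],[1,-0.054,0.1,0,-0.078],[1,-0.072,0.134,0,-0.104],[1,-0.09,0.168,0,-0.13],[1,-0.108,0.2,0,-0.156],[1,-0.125,0.235,0,-0.182],[1,-0.141,0.268,0,-0.207],[1,-0.141,0.268,0,-0.207],[1,-0.141,0.268,0,-0.207]]]'

```text
clock: 15.88
tcp_pos: [0.5934, 0.0546, 0.2441]
orientation: [-0.406, -3.113, 0.002]
contact_force: [-4.0, 0.9, -2.2]
grip_width: 0.0157
gripper_force: 58.6
```

```bash
python3 -c "
from h import *
to([.5942,.0549,.245],165.2)
crop('w10',270,110,390,230,5)
"
```

```text
t 15.88 tcp [0.5934 0.0546 0.2441] yaw 165.14 F [-4.   0.9 -2.2] j [-0.66  0.35  0.61  1.74 -0.22  1.13  1.32] w 0.0157 -> units [-0.003  0.002 -0.005] turn -0.001 rows 0.0
```

View pics/w10.png

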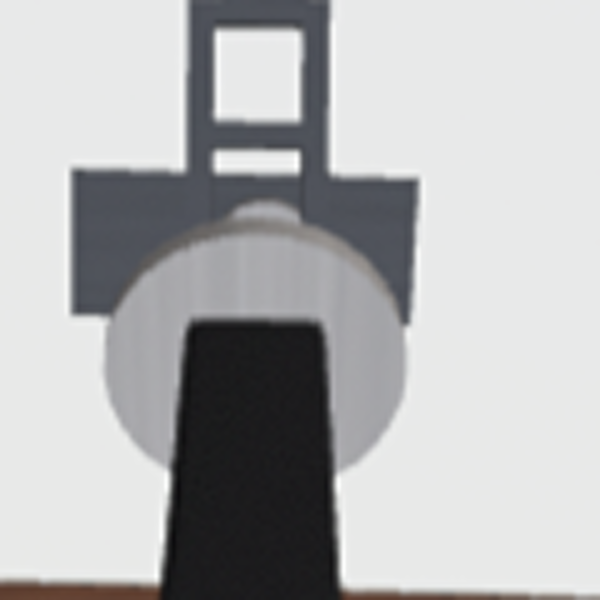

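```bash
python3 - <<'E'
from h import *
m=meas('w10',270,110,5);z=lambda h:h-.2445
for h in (.166,.175,.185):
  print(h,'coilbar inner',m(258,25,z(h)),'midbar',m(258,122,z(h)),m(258,148,z(h)),'width',m(188,150,z(h))[1],m(328,150,z(h))[1], 'inner w',m(213,100,z(h))[1],m(302,100,z(h))[1])
print('guard',m(256,222,-.0266),m(105,360,-.0266),m(406,360,-.0266))
print('boss',m(268,200,z(.16)),'plate',m(71,170,z(.151)),m(418,180,z(.151)))
E
```

```text
0.166 coilbar inner [65.82016829  0.69513831] midbar [50.67383825  0.7127435 ] [46.52940126  0.71756074] width -10.65581429258603 12.090847238692996 inner w -6.541464768368484 7.797423121875162
0.175 coilbar inner [65.83233658  0.64049867] midbar [51.23392168  0.65746699] [47.23940877  0.66210998] width -10.299835734792138 11.623970353423218 inner w -6.334321893385173 7.485859903142615
0.185 coilbar inner [65.84585691  0.57978796] midbar [51.8562366   0.59604866] [48.02830602  0.60049802] width -9.904304003910033 11.105218258679015 inner w -6.104163143403686 7.139678548995335
guard [41.12865512  0.14848977] [ 22.76462787 -19.97056892] [22.75893422 20.16101488]
boss [37.45374069  2.44268212] plate [ 41.6053279 -31.5132693] [39.87763086 28.51837234]
```

play_rows --commands '[[[1,0.02,-0.02,0,0],[1,0.04,-0.05,0,0],[1,0.06,-0.08,0,0],[1,0.08,-0.11,0,0],[1,0.1,-0.14,0,0],[1,0.12,-0.167,0,0],[1,0.138,-0.167,0,0],[1,0.138,-0.167,0,0],[1,0.138,-0.167,0,0]]]'

```text
clock: 16.68
tcp_pos: [0.5594, 0.0299, 0.2452]
orientation: [0.404, 3.114, 0.001]
contact_force: [-1.4, 1.3, -1.6]
grip_width: 0.0156
gripper_force: 58.7
```

```bash
python3 - <<'E'
from h import *
to([.45,-.245,.26],151)
crop('w11',240,60,440,260,3)
w=None
f=viewer.grab_frame('wrist');o=get_obs()
for t in ['link','puller','spring_tail']:
    for d in viewer.trace(f,t)[:2]:
        ys,xs=np.nonzero(d['pixels']);print(t,round(d['score'],2),np.round(d['rect']),len(xs))
f=viewer.grab_frame('side')
for t in ['link','puller']:
    for d in viewer.trace(f,t)[:2]:
        ys,xs=np.nonzero(d['pixels']);print('side',t,round(d['score'],2),np.round(d['rect']),len(xs))
c=cam(f);print('rest link proj',proj(c,[[.4478+.068*np.cos(.628),.095-.068*np.sin(.628),.164],[.4478+.114*np.cos(.628),.095-.114*np.sin(.628),.164]]).round(0))
E
```

```text
t 16.68 tcp [0.5594 0.0299 0.2452] yaw 165.22 F [-1.4  1.3 -1.6] j [-0.67  0.28  0.62  1.82 -0.18  1.1   1.33] w 0.0156 -> units [ 0.178 -1.469 -0.075] turn 0.158 rows 7.1
link 0.6 [314.  45. 368. 165.] 1075
link 0.48 [229.   0. 502. 258.] 51748
puller 0.81 [ 53. 207. 124. 249.] 1344
puller 0.57 [293. 158. 355. 259.] 4259
spring_tail 0.91 [313.  24. 374. 162.] 2508
side link 0.47 [274. 153. 313. 168.] 179
side puller 0.83 [305. 119. 325. 157.] 439
side puller 0.81 [406. 254. 421. 288.] 367
rest link proj [[296. 166.]
 [316. 165.]]
```

```bash
python3 - <<'E'
from h import *
im=np.load('pics/w11.npz')['im'].astype(int).mean(2)
def txt(im,r0,r1,c0,c1,st=2):
    for y in range(r0,r1,st):
        print(y,''.join('#' if v<70 else 'x' if v<115 else '+' if v<200 else '.' for v in im[y,c0:c1:st]))
txt(im,20,215,280,390)
E
```

```text
20 xxxxxxx#####xxxxxxxx###################################
22 xxxxx###xxxxxxxxx##########################xxx#########
24 xx###xxxxxxxxx############################+++++########
26 x##xxxxxx##########################x###xxx+++++x#######
28 +++++xxxxxxxxxxxxxx###############x++++++++++++++++x###
30 ....................++++++++++++++x++++++++++++++++x###
32 ..................................x++++++++++++++++++++
34 ..................................x++++++++++++++++....
36 ..................................x+++++x++++++++++....
38 ..................................x++++++xx++++++++....
40 ..................................x++++xxxxxx++++++....
42 ..................................x++x#xx##xx++++++....
44 +++++++++++++++++++++.............#x###xx#x##xxx+++....
46 ......++++++++++++++++xxxx++++++++xx##xxxxx#x##x#x+....
48 ....................................x#xxxxxxx+++++++xxx
50 ....................................####xxxxx+.........
52 ...................................x#++x+++xx+.........
54 ...................................x#xxxxxxx#+.........
56 ...................................
[... 4039 characters left out ...]
#############++++++++++++++++++xxxxxxxx.
194 .......++++++###############+++++++++++++++++xxxxxxxxx.
196 .......++++++###############x++++++x+++++++++xxxxxxxxx.
198 .......++++++###############x++++++xx+++++++xxxxxxxxxx.
200 ........+++++###############x+++++xxxx+++++xxxxxxxxxxx.
202 .........++++###############x++++.+++++++++++++xxxxxx+.
204 ..........+++###############x+++.......................
206 ...........+x################++........................
208 ............x################+.........................
210 ............x###############x..........................
212 ............#################..........................
214 ............#################..........................
```

play_rows --commands '[[[1,0.02,0.007,0,0],[1,0.04,0.015,0,0],[1,0.05,0.019,0,0],[1,0.05,0.019,0,0],[1,0.05,0.019,0,0]]]'

```text
clock: 17.5
tcp_pos: [0.5504, 0.036, 0.2452]
orientation: [0.404, 3.115, 0.0]
contact_force: [0.4, 0.4, -0.1]
grip_width: 0.0156
gripper_force: 58.7
```

play_rows --commands '[[[1,0,0,-0.03,0],[1,0,0,-0.06,0],[1,0,0,-0.09,0],[1,0,0,-0.12,0],[1,0,0,-0.12,0],[1,0,0,-0.12,0]]]'

```text
clock: 18.0
tcp_pos: [0.5506, 0.0359, 0.2695]
orientation: [0.404, 3.114, 0.001]
contact_force: [-0.1, -0.2, -1.0]
grip_width: 0.0155
gripper_force: 58.7
```

```bash
cat >> h.py <<'E'
def txt(im,r0,r1,c0,c1,st=2):
    im=im.astype(int).mean(2)
    for y in range(r0,r1,st):
        print(y,''.join('#' if v<70 else 'x' if v<115 else '+' if v<200 else '.' for v in im[y,c0:c1:st]))
E
python3 - <<'E'
from h import *
to([.45,-.245,.26],151)
crop('w12',240,60,440,260,3)
txt(np.load('pics/w12.npz')['im'],100,215,280,390,3)
s=viewer.grab_frame('side');c=cam(s);p=proj(c,np.array(get_obs()['tcp_pos'])-[0,0,.06])[0].astype(int);print(p)
txt(s['pixels'],p[1]-30,p[1]+25,p[0]-45,p[0]+35,1)
E
```

```text
t 18.0 tcp [0.5506 0.0359 0.2695] yaw 165.2 F [-0.1 -0.2 -1. ] j [-0.7   0.24  0.63  1.81 -0.15  1.14  1.29] w 0.0155 -> units [ 0.128 -1.486  0.046] turn 0.158 rows 7.2
100 ..................#x#xxx.............
103 ..................#xxxxx.............
106 .................+#xxxx..............
109 .................##xxx#..............
112 .................xxx#+...............
115 ................xxxxx#...............
118 ................+xx#x+...............
121 ...............+###xx+...............
124 ................xxxxx................
127 ...............#xxxx+................
130 .............+x++x+++................
133 .............xxxxx#+.................
136 .............x..+xxx+................
139 ............+x.....xx................
142 ............xx.....x.................
145 ............x.....+x.................
148 ...........+x.....xx.................
151 ...........xxx+...x..................
154 ...........x.+xxxxx..................
157 ..........+x....xx+..................
160 ..........xx+++++x...................
163 .........x+++++++++..................
166 ..
[... 4692 characters left out ...]
..............+xxxxx
162 ..........................++++++++++++xxxxx++++++++........................+xxxx
163 ................+++++...+++++++++++++...++x++++++++........................++xxx
164 ..+..++++x++++++xxxxx+.+++......+........+++++++++++........................+xxx
165 +x++xxxxxxxxx++xxxx#xxxx+.......+........+++++++++++.........................+xx
166 xxxxxxxxxxx##xx#xxxxxxxxx+.....++++++++++xxxx++++.............................+x
167 x#x#xxxxxxxxxxxxxxx++++++x+++++++++++++++++++..................................+
168 xxx#x+xx+++xx++++++.+....++++...................................................
169 +++++.++........................................................................
```

play_rows --commands '[[[1,0,-0.2,0,0],[1,0,-0.4,0,0],[1,0,-0.6,0,0],[1,0,-0.8,0,0],[1,0,-0.8,0,0]]]'

```text
clock: 18.52
tcp_pos: [0.5061, -0.128, 0.2693]
orientation: [0.423, 3.113, -0.004]
contact_force: [-0.6, -0.3, -0.3]
grip_width: 0.0154
gripper_force: 58.8
```

play_rows --commands '[[[1,0,-0.2,0,0.07],[1,0,-0.4,0,0.155],[1,-0.013,-0.6,0,0.155],[1,-0.013,-0.726,0.2,0.155],[1,-0.013,-0.726,0.4,0.155],[1,-0.013,-0.726,0.55,0.155],[1,-0.013,-0.726,0.55,0.155],[1,-0.013,-0.726,0.55,0.155]]]'

```text
clock: 19.18
tcp_pos: [0.4738, -0.2594, 0.158]
orientation: [-0.78, -3.039, 0.0]
contact_force: [-0.2, -0.5, 0.2]
grip_width: 0.0156
gripper_force: 59.0
```

```bash
python3 - <<'E'
from h import *
to([.4751,-.2598,.15],151.2)
o=get_obs();f=viewer.grab_frame('wrist');c=cam(f,o)
print('hole corners proj',proj(c,box(.450,-.246,151.2,.042,.042,.0135,.0135)[:4]).round(0).tolist(),'stand',proj(c,box(.450,-.246,151.2,.042,.042,.04,.04)[:4]).round(0).tolist())
txt(f['pixels'],130,235,250,390,3)
s=viewer.grab_frame('side');c=cam(s);T=o['tcp_pos'];M=R.from_rotvec(o['orientation']).as_matrix();p=proj(c,T-[0,0,.04])[0].astype(int)
print('axis line if tilt 25', proj(c,[T+M@np.array([.0,0,-.019]), T+M@np.array([.0207,0,.0254]),T+M@np.array([.0334,0,.0526])]).round(0).tolist())
g=s['pixels'].astype(int);sat=(g.max(2)-g.min(2))
for y in range(p[1]-25,p[1]+25): print(y,p[0]-30,''.join('#' if g[y,x].mean()<50 else '+' if sat[y,x]<45 else '.' for x in range(p[0]-30,p[0]+30)))
E
```

```text
t 19.18 tcp [ 0.4738 -0.2594  0.158 ] yaw 151.23 F [-0.2 -0.5  0.2] j [-0.21  0.38  0.76  1.96 -0.33  0.92  1.78] w 0.0156 -> units [-0.007  0.001  0.04 ] turn 0.0 rows 0.2
hole corners proj [[335.0, 171.0], [307.0, 171.0], [335.0, 143.0], [306.0, 143.0]] stand [[361.0, 198.0], [280.0, 198.0], [364.0, 113.0], [277.0, 113.0]]
130 ++++++++++++++++++++++++++++++++++++..+++++++++
133 ++++++++++++++++++++++++++++++++++....+++++++++
136 +++++++++++++++++++++++++++++++++++++++++++++++
139 +++++++++++++++++++++++++++++++++++++++++++++++
142 ++++++++++++++++++++++++++++x++++++++++++++++++
145 ++++++++++++++++++++++++++++x++++++++++++++++++
148 ++++++++++++++++++++++++++++x++++++++++++++++++
151 ++++++++++++++++++++++++++++x++++++++++++++++++
154 ++++++++++++++++++++++++++++x++++++++++++++++++
157 +++++++++++++++++++++++++++++++++++++.+++++++++
160 ++++++++++.+++++++++++.....+x++++++++.+++++++++
163 ++++++++++++++++++++..........+++++++++++++++++
166 ++++++++++++++++++.............++++++.+++++++++
169 +++++++++++++++++.....................+++++++++
172 ++++++++++.....+......................+++
[... 3866 characters left out ...]
..........
278 357 ..............................................+.............
279 357 ...............................................+............
280 357 ................................................+...........
281 357 .................................................+..........
282 357 ............................................................
283 357 ............................................................
284 357 ..................................................+.......+.
285 357 ...................................................+.....+..
286 357 ....................................................+..+....
287 357 ............................................................
```

play_rows --commands '[[[1,0.01,0,0.08,0],[1,0.01,0,0.16,0],[1,0.01,0,0.24,0],[1,0.01,0,0.31,0],[1,0.01,0,0.35,0],[1,0.01,0,0.37,0],[1,0.01,0,0.37,0]]]'

```text
clock: 19.87
tcp_pos: [0.4739, -0.2589, 0.0856]
orientation: [0.779, 3.042, 0.0]
contact_force: [-0.3, -0.4, -1.0]
grip_width: 0.0157
gripper_force: 59.0
```

play_rows --commands '[[[1,0.02,0,0,0],[1,0.04,0,0,0],[1,0.06,0,0,0],[1,0.06,0,0,0]]]' --grip_force 30

```text
clock: 20.2
tcp_pos: [0.4628, -0.2532, 0.0857]
orientation: [0.78, 3.041, 0.0]
contact_force: [1.3, -1.5, -2.1]
grip_width: 0.0157
gripper_force: 58.9
```

```bash
cat >> h.py <<'E'
def guardtop(f):
    """row where guard/handle dark starts (handle bottom edge row) at columns 305-330"""
    g=f['pixels'].astype(int);sat=g.max(2)-g.min(2);l=g.mean(2)
    b=[y for y in range(120,230) if (l[y,312:326]<60).mean()>.6]
    s=[y for y in range(120,230) if ((sat[y,306:330]<25)&(l[y,306:330]>90)).mean()>.6]
    return 'handle from row',b[:1],'guard rows',s[:1],s[-1:]
E
python3 - <<'E'
from h import *
to([.4751,-.2598,.15],151.2)
f=viewer.grab_frame('wrist');print(guardtop(f))
txt(f['pixels'],130,235,250,390,3)
E
```

```text
t 20.2 tcp [ 0.4628 -0.2532  0.0857] yaw 151.23 F [ 1.3 -1.5 -2.1] j [-0.15  0.47  0.68  2.05 -0.42  0.76  1.86] w 0.0157 -> units [-0.071  0.001 -0.322] turn 0.0 rows 1.6
('handle from row', [184], 'guard rows', [163], [182])
130 +++++++++++++++++++++++++++++++++++++++++++++++
133 +++++++++++++++++++++++++++++++++++++++++++++++
136 +++++++++++++++++++++++++++++++++++++++++++++++
139 ++++.++++++++++++++++++++++++++++++++++++++++++
142 +++++++++++++++++++++++++++++++++++++++++++++++
145 +++++++++++++++++++++++++++++++++++++++++++++++
148 +++++++++++++++++++++++++++++++++++++++++++++++
151 +++++++++++++++++++++++++++++++++++++++++++++++
154 ++++++++++++++++++++++++++++++++++++++++..+++++
157 +++++++++++++++++++++++++++++++++++++++++++++++
160 +++++++++++++++++++++++++++++++++++++++++++++++
163 +++++++++++++++++++++......++++++++++++++++++++
166 ++++++++++++++++++++..........+++++++++++++++++
169 ++++++++++++++++++.............++++++++++++++++
172 +++++++++++++++++...............+++++++++++++++
175 ++++++++++++++++.................++++++++++++++
178 +++++++++++++++..................++++
[... 246 characters left out ...]
#####x.....+++++++++++++
196 ++++++++++++++.....##########.....+++++++++++++
199 ++++++++++++++.....##########.....+++++++++++++
202 ++++++++++++++.....##########.............+++++
205 ++++++.............##########....+........+++++
208 ++++++++++++++++..+##########...+++++++++++++++
211 +++++++++++++++++.+##########..++++++++++++++++
214 ++++++++++++++++++x##########.+++.........+++++
217 +++++++++++++++++.###########+............+++++
220 ++++++............###########+............+++++
223 ++++++............###########x............+++++
226 +++++++...........###########x............+++++
229 +++++++...........###########x............+++++
232 +++++++.......+++#xxxxxxxxxxxx+++.........+++++
```

play_rows --commands '[[[1,0.02,0,0,0],[1,0.04,0,0,0],[1,0.06,0,0,0],[1,0.075,0,0,0],[1,0.075,0,0,0]]]' --grip_force 30

```text
clock: 20.67
tcp_pos: [0.4494, -0.246, 0.0852]
orientation: [0.78, 3.042, -0.0]
contact_force: [3.4, -1.7, 1.4]
grip_width: 0.0158
gripper_force: 61.3
```

```bash
python3 - <<'E'
from h import *
to([.4502,-.2464,.0736],151.2)
f=viewer.grab_frame('wrist');print(guardtop(f))
E
```

```text
t 20.67 tcp [ 0.4494 -0.246   0.0852] yaw 151.25 F [ 3.4 -1.7  1.4] j [-0.17  0.45  0.69  2.08 -0.42  0.75  1.85] w 0.0158 -> units [-0.004 -0.     0.058] turn 0.001 rows 0.3
('handle from row', [199], 'guard rows', [180], [197])
```

play_rows --commands '[[[1,0.02,0,0,0],[1,0.035,0,0,0],[1,0.035,0,0,0],[1,0.01,0,0,0],[1,-0.004,0,0,0],[1,-0.004,0,0.03,0],[1,-0.004,0,0.055,0],[1,-0.004,0,0.062,0],[1,-0.004,0,0.062,0]]]' --grip_force 30

```text
clock: 21.47
tcp_pos: [0.4501, -0.2463, 0.0744]
orientation: [-0.781, -3.042, -0.005]
contact_force: [-7.4, 5.9, 36.4]
grip_width: 0.0155
gripper_force: 65.3
```

```bash
python3 - <<'E'
from h import *
to([.4502,-.2464,.0736],151.2)
f=viewer.grab_frame('wrist');print(guardtop(f))
E
```

```text
t 21.47 tcp [ 0.4501 -0.2463  0.0744] yaw 151.2 F [-7.4  5.9 36.4] j [-0.15  0.46  0.67  2.09 -0.44  0.73  1.87] w 0.0155 -> units [-0.    -0.     0.004] turn -0.0 rows 0.0
('handle from row', [200], 'guard rows', [182], [199])
```

play_rows --commands '[[[1,0,0,-0.01,0],[1,0,0,-0.012,0],[0.2,0,0,-0.012,0],[0,0,0,-0.012,0],[-0.2,0,0,-0.012,0],[-0.2,0,0,-0.012,0],[-0.2,0,0,-0.012,0]]]'

```text
clock: 22.1
tcp_pos: [0.4499, -0.2463, 0.0746]
orientation: [-0.78, -3.043, 0.0]
contact_force: [-0.2, -0.4, -0.2]
grip_width: 0.0513
gripper_force: 0.0
```

```bash
python3 - <<'E'
from h import *
to([.4502,-.2464,.0476],151.2)
f=viewer.grab_frame('wrist');print(guardtop(f));txt(f['pixels'],150,240,250,390,3)
s=viewer.grab_frame('side');g=s['pixels'].astype(int);sat=(g.max(2)-g.min(2))
for y in range(255,305): print(y,''.join('#' if g[y,x].mean()<50 else '+' if sat[y,x]<45 else '.' for x in range(345,405)))
E
```

```text
t 22.1 tcp [ 0.4499 -0.2463  0.0746] yaw 151.25 F [-0.2 -0.4 -0.2] j [-0.15  0.46  0.68  2.09 -0.43  0.73  1.87] w 0.0513 -> units [-0.002  0.     0.135] turn 0.001 rows 0.6
('handle from row', [200], 'guard rows', [182], [198])
150 +++++++++++++++++++++++++++++++++++++++++++++++
153 +++++++++++++++++++++++++++++++++++++++++++++++
156 +++++++++++++++++++++++++++++++++++++++++++++++
159 +++++++++++++++++++++++++++++++++++++++++++++++
162 +++++++++++++++++++++++++++++++++++++++++++++++
165 +++++++++++++++++++++++++++++++++++++++++++++++
168 +++++++++++++++++++++++++++++++++++++++++++++++
171 +++++++++++++++++++++++++++++++++++++++++++++++
174 +++++++++++++++++++++++++++++++++++++++++++++++
177 +++++++++++++++++++++++++++++++++++++++++++++++
180 ++++++++++++++++++++++++..+++++++++++++++++++++
183 ++++++++++++++++++++.........++++++++++++++++++
186 ++++++++++++++++++.............++++++++++++++++
189 +++++++++++++++++...............+++++++++++++++
192 ++++++++++++++++................+++++++++++++++
195 +++++++++++++++..................++++++++++++++
198 +++++++++++++++......++..++......++
[... 3238 characters left out ...]
......+++++++++++++++++...........................
295 .................++++++++++++++++...........................
296 ..................+++++++++++++.............................
297 ....................++++++++++..............................
298 ......................+++++.................................
299 ............................................................
300 ............................................................
301 ............................................................
302 ............................................................
303 ............................................................
304 ............................................................
```

play_rows --commands '[[[-0.4,0,0,-0.15,0],[-0.4,0,0,-0.3,0],[-0.4,0.01,0,-0.35,-0.08],[-0.4,0.01,0,-0.35,-0.16],[-0.4,0.01,0,-0.35,-0.24],[-0.4,0.01,0,-0.35,-0.32],[-0.4,0.01,0,-0.35,-0.4],[-0.4,0.01,0,-0.35,-0.48],[-0.4,0.01,0,-0.35,-0.56],[-0.4,0.01,0,-0.35,-0.64],[-0.4,0.01,0,-0.35,-0.72],[-0.4,0.01,0,-0.35,-0.8]]]'

```text
clock: 23.2
tcp_pos: [0.4483, -0.2454, 0.1449]
orientation: [1.157, -2.921, -0.0]
contact_force: [0.0, 0.2, -0.6]
grip_width: 0.0599
gripper_force: 0.0
```

play_rows --commands '[[[-0.4,0,0,0,-0.08],[-0.4,0,0,0,-0.16],[-0.4,0,0,0,-0.2],[-0.4,0,0,0,-0.2],[-0.4,0,0,0,-0.2]]]'

```text
clock: 23.62
tcp_pos: [0.4483, -0.2456, 0.1453]
orientation: [-1.592, 2.706, 0.001]
contact_force: [-0.0, -0.6, -0.3]
grip_width: 0.0598
gripper_force: 0.0
```

```bash
python3 - <<'E'
from h import *
o=get_obs();f=viewer.grab_frame('wrist');c=cam(f,o);im=f['pixels'].astype(float).max(2)
q=proj(c,[[.449,-.2455,.107],[.449,-.2455,.047]]);print(q)
u,v=q.mean(0).astype(int)
roi=np.zeros(im.shape,bool);roi[v-40:v+45,u-32:u+32]=1
m=((im<75)&roi).astype(float);print(m.sum())
def cost(p):return np.abs(hullmask(c,box(p[0],p[1],p[2],.047,.107))-m)[roi].sum()
x0=[.449,-.2455,151]
s=minimize(cost,x0,method='Nelder-Mead',options=dict(initial_simplex=[x0,[.454,-.2455,151],[.449,-.24,151],[.449,-.2455,157]]));print(s.x.round(4),s.fun)
to([s.x[0],s.x[1],.052],s.x[2]+90)
txt(f['pixels'],v-45,v+45,u-50,u+50,3)
E
```

```text
[[318.75674107 210.12269396]
 [318.97958576 189.89337972]]
393.0
[  0.4465  -0.2465 149.8107] 597.7098039215687
t 23.67 tcp [ 0.4479 -0.2463  0.1451] yaw -119.26 F [-0.6 -0.4  0.1] j [ 0.51  0.29 -0.16  1.99  0.06  0.86  2.96] w 0.0595 -> units [0.005 0.006 0.466] turn 0.01 rows 2.2
155 +++.....++++++++++++++++++++++++++
158 +++.....++++++++++++++++++++++++++
161 ++++....++++++++++++++++++++++++++
164 ++++....++++++++++++++++++++++++++
167 ++++....++++++++++++++++++++++++++
170 ++++....+++++++......+++++++++++++
173 ++++.....++++..........+++++++++++
176 ++++.....++++...........++++++++++
179 ++++.....+++.............+++++++++
182 ++++.....++....+xxxxx....+++++++++
185 ++++.....++....######+....++++++++
188 ++++.....++....######x....++++++++
191 +++......++....#######....++++++++
194 +++......++...+#######....++++++++
197 +++.......+...x#######...+++++++++
200 ++++......+...########...+++++++++
203 +++.......++..xxxxxxxx..++++++++++
206 +++.......+++.xxxxxxxx.+++++++++++
209 ++++......++.+#xxxxxxx++++++++++++
212 ++++......+++.#xxxxxxx++++++++++++
215 ++++......+++.xxxxxxxx++++++++++++
218 ++++......+++.xxxxxxxx++++++++++++
221 ++++......+++.++++++++++++++++++++
224 ++++......+++.+++++++++++.++++++++
227 ++++......+++.+++++++++++.++++++++
230 ++++++++++++++++++++++++++++++++++
233 ++++++++++++++++++++++++++++++++++
236 ++++++++++++++++++++++++++++++++++
239 ++++++++++++++++++++++++++++++++++
242 ++++++++++++++++++++++++++++++++++
```

play_rows --commands '[[[-0.4,0,0,0,0.08],[-0.4,0,0,0,0.16],[-0.4,0,0,0,0.24],[-0.4,0,0,0,0.32],[-0.4,0,0,0,0.4],[-0.4,0,0,0,0.48],[-0.4,0,0,0,0.56],[-0.4,0,0,0,0.64],[-0.4,0,0,0,0.72],[-0.4,0,0,0,0.8],[-0.4,0,0,0,0.88],[-0.4,0,0,0,0.96]]]'

```text
clock: 24.67
tcp_pos: [0.4484, -0.2454, 0.1449]
orientation: [-0.694, -3.064, 0.001]
contact_force: [-0.0, -0.0, 0.1]
grip_width: 0.0596
gripper_force: 0.0
```

play_rows --commands '[[[-0.4,0,0,0,0.08],[-0.4,0,0,0,0.16],[-0.4,0,0,0,0.24],[-0.4,0,0,0,0.32],[-0.4,0,0,0,0.4],[-0.4,0,0,0,0.48],[-0.4,0,0,0,0.56],[-0.4,0,0,0,0.64],[-0.4,0,0,0,0.72],[-0.4,0,0,0,0.8],[-0.4,0,0,0,0.88],[-0.4,0,0,0,0.96]]]'

```text
clock: 25.67
tcp_pos: [0.4486, -0.2453, 0.1452]
orientation: [2.596, 1.768, -0.0]
contact_force: [-0.5, -1.1, -0.7]
grip_width: 0.06
gripper_force: 0.0
```

play_rows --commands '[[[-0.4,0,0,0,0.08],[-0.4,0,0,0,0.08],[-0.4,0,0,0,0.08]]]'

```text
clock: 25.92
tcp_pos: [0.4486, -0.2452, 0.1451]
orientation: [2.693, 1.617, -0.0]
contact_force: [0.1, -0.7, -0.1]
grip_width: 0.06
gripper_force: 0.0
```

```bash
python3 - <<'E'
from h import *
o=get_obs();f=viewer.grab_frame('wrist');c=cam(f,o);g=f['pixels'].astype(float);im=g.max(2);sat=g.max(2)-g.min(2)
q=proj(c,[[.449,-.2455,.107],[.449,-.2455,.047]]);print(q)
u,v=q.mean(0).astype(int)
roi=np.zeros(im.shape,bool);roi[v-40:v+45,u-32:u+32]=1
m=((im<110)&(sat<20)&roi).astype(float);print(m.sum())
def cost(p):return np.abs(hullmask(c,box(p[0],p[1],p[2],.047,.107))-m)[roi].sum()
x0=[.449,-.2455,151]
s=minimize(cost,x0,method='Nelder-Mead',options=dict(initial_simplex=[x0,[.454,-.2455,151],[.449,-.24,151],[.449,-.2455,157]]));print(s.x.round(4),s.fun)
to([s.x[0],s.x[1],.052],s.x[2]-90)
txt(f['pixels'],v-35,v+40,u-50,u+50,3)
E
```

```text
[[320.1454545  207.98250537]
 [319.94681812 188.31901538]]
843.0
[  0.4479  -0.2439 154.68  ] 146.92156862745097
t 25.97 tcp [ 0.4486 -0.2451  0.145 ] yaw 61.99 F [ 1.1 -0.1 -0.4] j [ 0.02  0.29  0.43  2.03 -0.16  0.85  0.05] w 0.0597 -> units [ 0.004 -0.006  0.465] turn -0.03 rows 2.2
163 +++++++++++++++++++++++++++.++++++
166 ++++++++++++++.....++++++++.++++++
169 ++++++++++++.........++++++.++++++
172 +++++++++++...........+++++.++++++
175 ++++++++++............+++++.++++++
178 ++++++++++.............++++.++++++
181 +++++++++....x#####+....++++++++++
184 +++++++++....#######....++++++++++
187 +++++++++....#######....++++++++++
190 +++++++++....#######....++++++++++
193 +++++++++...+#######....++++++++++
196 +++++++++...x#######....++++++++++
199 ++++++++++..xxxxxxxx...+++++++++++
202 +++++++++++.xxxxxxxx..++++++++++++
205 ++++++++++++xxxxxxxx++++++++++++++
208 ++++++++++++xxxxxxxx++++++++++++++
211 ++++++++++++xxxxxxxx++++++++++++++
214 ++++++++++++xxxxxxxx++++++++++++++
217 ++++++++++++xxxxxxxx++++++++++++++
220 ++++++++++++++++++++++++++++++++++
223 ++++++++++++++++++++++++++++++++++
226 ++++++++++++++++++++++++++++++++++
229 ++++++++++++++++++++++++++++++++++
232 ++++++++++++++++++++++++++++++++++
235 ++++++++++++++++++++++++++++++++++
```

play_rows --commands '[[[-0.4,0.004,-0.006,0.1,0],[-0.4,0.004,-0.006,0.25,0],[-0.4,0.004,-0.006,0.38,0],[-0.4,0.004,-0.006,0.46,0],[-0.4,0.004,-0.006,0.46,0],[-0.4,0.004,-0.006,0.46,0]]]'

```text
clock: 26.47
tcp_pos: [0.4471, -0.2442, 0.0527]
orientation: [-2.694, -1.614, 0.002]
contact_force: [-0.8, -0.0, 0.1]
grip_width: 0.0596
gripper_force: 0.0
```

play_rows --commands '[[[0.4,0,0,0,0],[0.6,0,0,0,0],[1,0,0,0,0],[1,0,0,0,0],[1,0,0,0,0],[1,0,0,0,0],[1,0,0,0,0],[1,0,0,0,0]]]' --grip_force 110

```text
clock: 27.13
tcp_pos: [0.4486, -0.2444, 0.0541]
orientation: [2.695, 1.612, 0.003]
contact_force: [-1.2, 0.8, 5.7]
grip_width: 0.0159
gripper_force: 107.3
```

play_rows --commands '[[[1,0,0,-0.1,0],[1,0,0,-0.3,0],[1,0,0,-0.5,0],[1,0,0,-0.7,0],[1,0,0,-0.9,0],[1,0,0,-0.9,0],[1,0,0,-0.9,0]]]'

```text
clock: 27.72
tcp_pos: [0.4492, -0.2447, 0.2356]
orientation: [2.692, 1.611, 0.007]
contact_force: [-0.1, 0.0, -1.5]
grip_width: 0.0159
gripper_force: 108.3
```

```bash
python3 - <<'E'
from h import *
o=get_obs();M=R.from_rotvec(o['orientation']).as_matrix();T=o['tcp_pos']
to([.525,.0366,.26],54)
f=viewer.grab_frame('wrist')
txt(f['pixels'],170,250,270,370,3)
s=viewer.grab_frame('side');c=cam(s)
ax=[T+M@np.array([0,0,z]) for z in (.0,.005,.041)];q=proj(c,ax).round(1);print('pred tcp, guard top, origin',q.tolist())
p=q[1].astype(int);g=s['pixels'].astype(int);sat=(g.max(2)-g.min(2))
for y in range(p[1]-15,p[1]+25): print(y,p[0]-30,''.join('#' if g[y,x].mean()<50 else '+' if sat[y,x]<45 else '.' for x in range(p[0]-30,p[0]+30)))
E
```

```text
t 27.72 tcp [ 0.4492 -0.2447  0.2356] yaw 61.8 F [-0.1  0.  -1.5] j [-0.03  0.17  0.47  1.93 -0.09  1.05 -0.02] w 0.0159 -> units [ 1.419 -0.33  -0.121] turn 0.087 rows 7.0
170 +++++++++++++x++++++++++++++++++++
173 +++++++++++++x++++++++++++++++++++
176 +++++++++++++x++++++++++++++++++++
179 ++++++++++++++++++++++++++++++++++
182 ++++++++++++++++++++++++++++++++++
185 ++++++++++++++++++++++++++++++++++
188 ++++++++++++++++++++++++++++++++++
191 +++++++++++++++...++++++++++++++++
194 ++++++++++++.........+++++++++++++
197 ++++++++++.............+++++++++++
200 +++++++++...............++++++++++
203 ++++++++.................+++++++++
206 ++++++++..................++++++++
209 +++++++...................++++++++
212 +++++++......++++++++......+++++++
215 ++++++......#########+.....+++++++
218 ++++++......##########.....+++++++
221 ++++++......##########......++++++
224 ++++++.....+##########......++++++
227 ++++++.....x##########.....+++++++
230 ++++++.....###########+....+++++++
233 +++++++...x############+...+++++++
236 +++++++...x############x...+++++++
239 ++++++....##############..
[... 2262 characters left out ...]
.........+
237 348 ........................++++++++...........................+
238 348 .........................++++++............................+
239 348 ..........................+++++............................+
240 348 ...........................................................+
241 348 ...........................................................+
242 348 ............................................................
243 348 ............................................................
244 348 ............................................................
245 348 ............................................................
246 348 ............................................................
```

play_rows --commands '[[[1,0.2,-0.05,-0.02,0],[1,0.4,-0.12,-0.02,0.04],[1,0.6,-0.17,-0.02,0.087],[1,0.8,-0.23,-0.02,0.087],[1,0.8,-0.23,-0.02,0.087],[1,0.8,-0.23,-0.02,0.087]]]'

```text
clock: 28.32
tcp_pos: [0.4821, -0.0784, 0.2349]
orientation: [-2.794, -1.433, 0.005]
contact_force: [0.4, -0.7, -0.5]
grip_width: 0.0159
gripper_force: 108.3
```

```bash
python3 -c "
from h import *
to([.5044,.0083,.24],54)"
```

```text
t 28.32 tcp [ 0.4821 -0.0784  0.2349] yaw 54.31 F [ 0.4 -0.7 -0.5] j [-0.28  0.13  0.35  1.97 -0.05  1.05 -0.53] w 0.0159 -> units [ 0.417 -0.162 -0.026] turn 0.003 rows 2.1
```

play_rows --commands '[[[1,0.15,-0.06,-0.02,0],[1,0.3,-0.12,-0.02,0],[1,0.41,-0.16,-0.02,0],[1,0.41,-0.16,-0.02,0],[1,0.41,-0.16,-0.02,0]]]'

```text
clock: 28.73
tcp_pos: [0.5045, 0.0036, 0.2394]
orientation: [-2.799, -1.427, 0.005]
contact_force: [0.5, -0.1, -1.1]
grip_width: 0.0162
gripper_force: 108.3
```

```bash
python3 - <<'E'
from h import *
to([.5044,.0083,.24],54)
o=get_obs();f=viewer.grab_frame('wrist');c=cam(f,o)
np.savez('pics/w20',im=f['pixels'],c=np.array(c[:3]),W=c[3],tcp=o['tcp_pos'],M=R.from_rotvec(o['orientation']).as_matrix())
print(proj(c,[[.525,.0366,.166],[.4478,.095,.164],[.5667,.0636,.175]]).round(0))
txt(f['pixels'],40,240,200,440,3)
E
```

```text
t 28.73 tcp [0.5045 0.0036 0.2394] yaw 54.03 F [ 0.5 -0.1 -1.1] j [-0.39  0.16  0.29  1.93 -0.05  1.06 -0.7 ] w 0.0162 -> units [ 0.019 -0.014 -0.003] turn 0.0 rows 0.1
[[316. 148.]
 [196. 146.]
 [340.  86.]]
40 ......................................................................##xxx#####
43 ......................................................................xxxxx#x###
46 ......................................................................+x#xxx####
49 .......................................................................#xxxxxx##
52 ..............................................xx+......................#x#xxx###
55 ...........................................+xxxxx......................xxxxxxx##
58 ........................................+xxxxxxxx......................+xxx#xx##
61 ......................................+xxxxxxxxxx.......................#xx#xxx#
64 ......................................xxxxxxxxxxxx......................xxxxxxxx
67 ......................................+xxxxxxxxxxx......................xxxx#xxx
70 .......................................xxxxxxxxx
[... 4083 characters left out ...]
x#####xx#####x######
217 #x+++++++++...................+++++##########+++++......+x#########xx#####x#####
220 x#x++++++++....+..............+++++##########++++++..+x#xxx########xx###########
223 xxx++++++xx+...+.............++++++##########x+++++xxxx#xxxx#####x##xx##########
226 xxx++++++x#x....+.............+++++###########+++++#xxx##xxx#########xx#########
229 xxxx+++++x##....+.............+++++###########+++++##xxx##xxx##x#####xx####x####
232 xxxxx+xxx###x.................++++#############+++x###xxx#xxxx#####x##xx########
235 xxxxx#xxxxx##....+............+++x#############++++x##xxx###xx######x##xx###x#x#
238 xxxxxx##xxx##x................+++##############++++xx##xxx###xx#########x####x##
```

```bash
python3 - <<'E'
from h import *
m=meas('w20',0,0,1);h=.166-.2394
a=m(281,130,h);b=m(281,153.5,h);e=m(337,149,h);t=m(337,126.5,h)
print('coil end',(a+b)/2,'outer',(e+t)/2,'w',a-b,t-e)
s=(a+b)/2;o=(e+t)/2;u=(o-s)/np.linalg.norm(o-s);print('len',np.linalg.norm(o-s),'u',u,'ang off',np.degrees(np.arctan2(u[0],u[1])))
print('midbar',m(304,142,h),'pull centre',s+32*u,o-14*u)
print('guard top rim',m(320,191.5,-.007),'L',m(290,222,-.007),'R',m(351,222,-.007))
print('plate corners',[m(*q,.151-.2394).round(1) for q in((314,63),(344,52),(363,121),(336,130))])
E
```

```text
coil end [ 44.03902436 -30.54343545] outer [47.17624142 14.02066954] w [18.50008192  0.62504989] [17.5869136  -0.26242589]
len 44.6743951771974 u [0.07022405 0.99753124] ang off 4.02685612547938
midbar [ 43.93214148 -12.21952517] pull centre [46.28619403  1.37756436] [46.19310469  0.05523213]
guard top rim [20.09152651  0.40413677] L [  0.50134075 -18.25870528] R [ 0.50982734 19.68843118]
plate corners [array([104.5,  -4.2]), array([112.4,  19.4]), array([59.9, 36.3]), array([52.6, 13.9])]
```

play_rows --commands '[[[1,0.12,-0.005,0,-0.045],[1,0.23,-0.009,0,-0.045],[1,0.23,-0.009,0,-0.045],[1,0.23,-0.009,0.05,-0.045],[1,0.23,-0.009,0.08,-0.045],[1,0.23,-0.009,0.08,-0.045],[1,0.23,-0.009,0.08,-0.045]]]'

```text
clock: 29.37
tcp_pos: [0.5297, 0.0404, 0.224]
orientation: [-2.749, -1.52, 0.004]
contact_force: [-0.5, 0.3, -0.9]
grip_width: 0.0165
gripper_force: 108.3
```

```bash
python3 - <<'E'
from h import *
to([.5044,.0083,.2],58)
o=get_obs();f=viewer.grab_frame('wrist');c=cam(f,o)
np.savez('pics/w21',im=f['pixels'],c=np.array(c[:3]),W=c[3],tcp=o['tcp_pos'],M=R.from_rotvec(o['orientation']).as_matrix())
txt(f['pixels'],120,250,190,400,3)
E
```

```text
t 29.37 tcp [0.5297 0.0404 0.224 ] yaw 57.87 F [-0.5  0.3 -0.9] j [-0.42  0.22  0.26  1.89 -0.07  1.04 -0.69] w 0.0165 -> units [-0.203 -0.022  0.12 ] turn -0.001 rows 1.1
120 ...........................................+xxxxxxxxxxx...............
123 ............................................xxxxxxxxxxx...............
126 ............................................xxxxxxxxxxx...............
129 ............................................xxxxxxxxxxx+..............
132 ............................................+xxxxxxxxxxx..............
135 .............................................xxxxxxxxxxx..............
138 +............................................xxxxx+++xxx..............
141 +............................................xxxx++++++x+.............
144 .............................................+xx+++++++xx.............
147 .+............................................xx++++++++x.............
150 .+............................................xx++++++++x.............
153 ..............................................xx++++++++x+............
156 ..+.....................
[... 1671 characters left out ...]
####+++++................
225 x#xx##x....+.....................+++++###########+++++................
228 xx#xx##..........................+++++###########+++++................
231 xxx#x##x....+....................++++#############++++................
234 xxxx#x##....+....................++++#############++++................
237 xxxx#xx#+........................++++#############x+++................
240 xxxxx#xxx....+................++++++x##############++++++.............
243 xxxxxx#xx....+...............####+++x##############++++###+...........
246 xx#xxx++++..................####++++###############++++####...........
249 xxx#++++++....+.............####++++###############++++####+..........
```

```bash
python3 - <<'E'
from h import *
m=meas('w21',0,0,1);h=.166-.224
print('up',m(281,186.5,h),m(338,186.5,h),'low',m(281,210.5,h),'bars y: coil',m(280,198,h)[1],m(286,198,h)[1],'outer',m(333,190,h)[1],m(339,190,h)[1],'mid',m(303,192,h)[1],m(308,192,h)[1])
print('guard',m(320,191.5,-.007),m(289,222,-.007),m(351.5,222,-.007))
E
```

```text
up [ 11.13494795 -29.80954422] [11.13215593 14.42232774] low [ -8.42084457 -30.46865755] bars y: coil -30.906018185482704 -26.200875095384696 outer 10.575032400876317 15.244679372036641 mid -12.799794770281107 -8.900571987340324
guard [20.08308615  0.35549042] [  0.49864286 -18.9290593 ] [ 0.50157513 19.95183236]
```

play_rows --commands '[[[1,0.004,-0.008,0,0],[1,0.004,-0.008,0.04,0],[1,0.004,-0.008,0.08,0],[1,0.004,-0.008,0.105,0],[1,0.004,-0.008,0.115,0],[1,0.004,-0.008,0.12,0],[1,0.004,-0.008,0.12,0]]]'

```text
clock: 30.0
tcp_pos: [0.5297, 0.0435, 0.2005]
orientation: [-2.748, -1.523, 0.001]
contact_force: [-0.3, 0.5, -1.3]
grip_width: 0.0162
gripper_force: 108.3
```

play_rows --commands '[[[1,0,0,0.005,0],[1,0,0,0.005,0],[1,0,0,0.005,0]]]'

```text
clock: 30.25
tcp_pos: [0.53, 0.0436, 0.2001]
orientation: [2.748, 1.523, 0.001]
contact_force: [0.6, 0.4, -1.0]
grip_width: 0.0159
gripper_force: 108.3
```

play_rows --commands '[[[1,0,0,0.005,0],[1,0,0,0.005,0],[1,0,0,0.005,0]]]'

```text
clock: 30.5
tcp_pos: [0.5298, 0.0436, 0.1989]
orientation: [-2.748, -1.523, -0.0]
contact_force: [0.1, 0.0, -0.9]
grip_width: 0.0162
gripper_force: 108.3
```

play_rows --commands '[[[1,0,0,0.005,0],[1,0,0,0.005,0],[1,0,0,0.005,0]]]'

```text
clock: 30.75
tcp_pos: [0.53, 0.0436, 0.1981]
orientation: [-2.748, -1.523, -0.001]
contact_force: [0.1, -0.2, 1.4]
grip_width: 0.0161
gripper_force: 108.3
```

play_rows --commands '[[[1,0,0,0.005,0],[1,0,0,0.005,0],[1,0,0,0.005,0]]]'

```text
clock: 31.0
tcp_pos: [0.5301, 0.0437, 0.1972]
orientation: [-2.748, -1.523, -0.001]
contact_force: [-0.4, 0.9, 3.1]
grip_width: 0.0157
gripper_force: 108.8
```

play_rows --commands '[[[1,0,0.015,-0.003,0],[1,0,0.03,-0.003,0],[1,0,0.045,-0.003,0],[1,0,0.06,-0.003,0],[1,0,0.075,-0.003,0],[1,0,0.09,-0.003,0],[1,0,0.1,-0.003,0],[1,0,0.1,-0.003,0],[1,0,0.1,-0.003,0]]]'

```text
clock: 31.75
tcp_pos: [0.5465, 0.0331, 0.1972]
orientation: [-2.747, -1.523, 0.001]
contact_force: [-2.3, 2.2, 1.0]
grip_width: 0.0158
gripper_force: 108.6
```

```bash
python3 - <<'E'
from h import *
to([.547,.033,.228],58)
f=viewer.grab_frame('wrist')
txt(f['pixels'],150,250,190,400,4)
E
```

```text
t 31.75 tcp [0.5465 0.0331 0.1972] yaw 58.01 F [-2.3  2.2  1. ] j [-0.39  0.28  0.26  1.88 -0.09  0.99 -0.65] w 0.0158 -> units [ 0.001  0.002 -0.154] turn 0.0 rows 0.7
150 ............................xx++++++x+...............
154 ............................xx++++++xx...............
158 ............................+x++++++xx...............
162 .............................x++++++xx...............
166 .............................xx+++++xx+..............
170 .............................+xx++xxxxx..............
174 ..............................xxxxxxxxx..............
178 ..............................xxxxxxxxx..............
182 ..............................xxxxxxxxx+.............
186 ...............................xxxxxxxxx.............
190 ...............................xxxxxxxxx.............
194 .............................+++++++xxxx.............
198 ...................xx++++++++++++++++x...............
202 x++x.x.x.x.+..+.+.+xxxxxxxx++++++++++++..............
206 ##x#+#.#.x.x+.x.#.xx.....x+++++++++++++..............
210 xxxx+#.#.x.x+.x.x.xx.....+++++++++++++++.............
214 x+xx.#.x.x.x++x.x.xx.....++++#######++++.............
218 x###x#+x+xx##xx+++.x.....++++#######x+++.............
222 ........+.+.+......xxxxxx++++########++++............
226 ...................xxxxxx++++########++++............
230 .........................+++x########+++.............
234 .........................+++##########+++............
238 .........................+++##########+++............
242 +.....................###++x##########+++##+.........
246 .....................###+++###########+++###+........
```

play_rows --commands '[[[1,0,0.01,-0.02,0],[1,0,0.015,-0.04,0],[1,0,0.02,-0.06,0],[1,0,0.02,-0.08,0],[1,0,0.02,-0.1,0],[1,0,0.02,-0.12,0],[1,0,0.02,-0.14,0],[1,0,0.02,-0.155,0],[1,0,0.02,-0.155,0],[1,0,0.02,-0.155,0]]]'

```text
clock: 32.63
tcp_pos: [0.5501, 0.0309, 0.2286]
orientation: [-2.747, -1.523, -0.0]
contact_force: [-4.1, 3.0, -3.3]
grip_width: 0.0161
gripper_force: 108.0
```

```bash
python3 - <<'E'
from h import *
to([.5942,.0549,.228],75.2)
f=viewer.grab_frame('wrist')
txt(f['pixels'],170,250,190,400,4)
E
```

```text
t 32.63 tcp [0.5501 0.0309 0.2286] yaw 58.01 F [-4.1  3.  -3.3] j [-0.39  0.25  0.27  1.84 -0.08  1.06 -0.65] w 0.0161 -> units [0.218 0.123 0.003] turn -0.191 rows 1.2
170 .............................xxxxxxxx................
174 .............................xxxxxxxx................
178 ..............................xxxxxxxx...............
182 ..............................xxxxxxxx...............
186 ..............................xxxxxxx+...............
190 ..............................+xxx...................
194 x#xxx+x+++..........x+++.....+++++++.................
198 .xxxxx#######+#+++.+xxxxxxxx++++++++++...............
202 .xxxxxxxxxxxxx#xxx++x....xx++++++++++++..............
206 #+xx#x#xxxxxxxxx+x++x....x+++++++++++++..............
210 .+x#x#xx#xx#+x.x.x.+x....+++++++++++++++.............
214 .+..........x.x.#+x+x....++++#######++++.............
218 ....................xxxxx++++#######++++.............
222 .....................+xxx++++#######x++++............
226 .........................++++########++++............
230 .........................+++#########+++.............
234 ...+.....................+++##########+++............
238 x........................+++##########+++............
242 x.....................###++x##########+++##+.........
246 x+...................###+++###########+++###+........
```

play_rows --commands '[[[1,0.024,0.012,0,-0.02],[1,0.048,0.024,0,-0.04],[1,0.072,0.037,0,-0.06],[1,0.096,0.05,0,-0.08],[1,0.12,0.062,0,-0.1],[1,0.145,0.075,0,-0.12],[1,0.17,0.088,0,-0.145],[1,0.195,0.105,0,-0.17],[1,0.218,0.123,0,-0.191],[1,0.218,0.123,0,-0.191],[1,0.218,0.123,0,-0.191]]]'

```text
clock: 33.6
tcp_pos: [0.5916, 0.0551, 0.2267]
orientation: [-2.486, -1.915, 0.009]
contact_force: [-9.1, 2.3, -2.7]
grip_width: 0.0162
gripper_force: 108.0
```

```bash
python3 - <<'E'
from h import *
to([.5942,.0549,.228],75.2)
o=get_obs();f=viewer.grab_frame('wrist');c=cam(f,o)
np.savez('pics/w22',im=f['pixels'],c=np.array(c[:3]),W=c[3],tcp=o['tcp_pos'],M=R.from_rotvec(o['orientation']).as_matrix())
print(proj(c,[[.5667,.0636,.175],[.5667,.0636,.16]]).round(1))
txt(f['pixels'],150,250,170,400,2)
E
```

```text
t 33.6 tcp [0.5916 0.0551 0.2267] yaw 75.23 F [-9.1  2.3 -2.7] j [-0.36  0.33  0.21  1.74 -0.08  1.09 -0.38] w 0.0162 -> units [ 0.002  0.013 -0.007] turn 0.0 rows 0.1
[[285.8 200. ]
 [287.9 194.9]]
150 ...................................................................................................x###xxxxxxxx#xxx
152 ...................................................................................................x####xxx#xxx#xxx
154 ...................................................................................................x####xxxxxxxxxxx
156 ...................................................................................................x####xxxxxxxxxxx
158 ...................................................................................................#####xxxxxxxxxxx
160 ...................................................................................................#####xxxxxxxxxxx
162 ....................................................xxxxxxxxxxx+++++...............................#####xxxxxxxx#xx
164 ....................................................xxxxx
[... 4398 characters left out ...]
............................................++++++#####################+++++.....xxxxx##xxxxx##xx#xx
240 .......................................................+++++++++x#####################++++++++++xxxxx##xxxxx#xxx#xx
242 .....................................................+#####+++++x#####################++++++######xxx##xxxxx##xx##x
244 ....................................................+#####x+++++######################++++++######xxxx#xxxxxx#xxx#x
246 ....................................................######++++++######################++++++#######xxx##xxxxx#xxx#x
248 ...................................................+######++++++######################x+++++x######xxx##xxxxx#xxxxx
```

```bash
python3 - <<'E'
from h import *
m=meas('w22',0,0,1);T=.2267
for h in(.183,.187):
    print(h,'coil outer/inner y',m(266,208,h-T)[1],m(271.5,208,h-T)[1],'rails x',m(268,195.3,h-T)[0],m(268,222,h-T)[0],m(280,195.3,h-T)[0])
print('boss centre',m(290,194.5,.16-T),'left/right',m(278,190,.16-T),m(303,190,.16-T),'top',m(290,183.3,.16-T))
print('plate',m(273.5,165,.151-T),m(304.5,165,.151-T),m(273.5,161.5,.151-T))
print('guard',m(320,191.5,-.007),m(289,222,-.007),m(351,222,-.007))
E
```

```text
0.183 coil outer/inner y -39.874410134617825 -35.78754141574763 rails x 7.850465434303025 -12.944097759243302 7.861601340926845
0.187 coil outer/inner y -39.13290784743708 -35.122528661245845 rails x 8.921773530596726 -11.483600156178069 8.932701018415765
boss centre [  2.38575859 -24.09481374] left/right [  6.14056   -33.7079543] [  6.16387922 -13.48232696] top [ 11.70295489 -23.85308579]
plate [ 25.05818065 -37.90811218] [ 25.07460138 -12.44420586] [ 27.94720786 -37.79167419]
guard [20.10120174  0.12968684] [  0.48001466 -19.16528153] [ 0.5508881  19.40533366]
```

play_rows --commands '[[[1,0.006,0.006,0,0],[1,0.012,0.012,0,0],[1,0.018,0.018,0,0],[1,0.0255,0.0205,0,0],[1,0.0255,0.0205,0,0],[1,0.0255,0.0205,0,0]]]'

```text
clock: 34.15
tcp_pos: [0.5963, 0.0588, 0.2266]
orientation: [-2.485, -1.915, 0.01]
contact_force: [-9.4, 2.6, -3.4]
grip_width: 0.0159
gripper_force: 108.0
```

```bash
python3 - <<'E'
from h import *
to([.5942,.0549,.228],75.2)
o=get_obs();f=viewer.grab_frame('wrist');c=cam(f,o)
np.savez('pics/w23',im=f['pixels'],c=np.array(c[:3]),W=c[3],tcp=o['tcp_pos'],M=R.from_rotvec(o['orientation']).as_matrix())
g=f['pixels'].astype(int)[176:232,258:300].mean(2)
for i,r in enumerate(g): print(176+i,' '.join('%3d'%v for v in r))
E
```

```text
t 34.15 tcp [0.5963 0.0588 0.2266] yaw 75.22 F [-9.4  2.6 -3.4] j [-0.37  0.34  0.21  1.72 -0.08  1.09 -0.39] w 0.0159 -> units [-0.022 -0.005 -0.007] turn 0.0 rows 0.1
176 232 232 232 232 232 232 232 232 232 234 235 138  83  82  85  84  83  82  81  82  83  83  85  84  84  83  85  85  85  85  84  86  86  85  83  82  83  85  86  85  85  88
177 232 232 232 232 232 232 232 232 232 234 235 138  83  82  84  84  84  82  81  82  83  84  85  84  84  85  84  84  85  84  84  86  86  84  83  82  83  85  86  85  84  88
178 232 232 232 232 232 232 232 232 232 234 235 138  83  82  84  84  83  82  81  82  83  84  85  83  84  84  85  84  85  85  85  86  86  84  83  82  83  85  85  85  84  88
179 232 232 232 232 232 232 232 232 232 234 235 139  83  82  85  84  84  82  81  81  83  85  85  83  84  84  85  85  85  84  85  85  86  84  83  82  83  86  86  84  84  88
180 232 232 232 232 232 232 232 232 232 234 234 138  83  81  85  84  83  82  81  82  83  84  85  84  84  84  84  85  85  85  84  85  86  84  83  82  83  84  86  84  84  87
181 232 232 232 232 232 232 232 232 232 234 234 139  84  82  84  85  83
[... 8000 characters left out ...]
 174 174 174
228 232 232 232 232 232 232 232 232 232 232 235 235 110  78  82  84  83  82  82  82  82  82  84  84  84  82  82  82 112 171 173 171 171 172 171 172 172 172 171 172 172 172
229 232 232 232 232 232 232 232 232 232 232 234 235 111  78  83  84  82  83  82  82  81  83  85  84  84  83  82  81 104 168 171 169 168 168 168 168 168 168 169 169 169 169
230 232 232 232 232 232 232 232 232 232 232 234 235 112  77  83  85  83  82  82  82  82  83  84  84  84  83  83  80  96 166 170 167 155 150 151 151 150 150 150 151 151 149
231 232 232 232 232 232 232 232 232 232 232 234 235 111  79  83  84  82  82  83  83  82  83  84  84  84  83  82  79  91 146 168 167 143 136 137 137 137 137 137 137 138 135
```

```bash
python3 - <<'E'
from h import *
m=meas('w23',0,0,1);T=.2266
print('head',m(281,206,.175-T),'bottom',m(281,212.6,.175-T),'right',m(286.8,205.5,.175-T))
print('boss top',m(283.5,188,.16-T),'boss left',m(274,195,.16-T),'plate',m(269,180,.151-T),m(299.8,180,.151-T))
for h in(.182,.186,.19):
    a=m(269.6,210,h-T);b=m(288.8,210,h-T);u=m(280,201.6,h-T);l=m(280,219.6,h-T)
    print(h,'win y',a[1],b[1],(a[1]+b[1])/2,b[1]-a[1],'x',u[0],l[0],(u[0]+l[0])/2,u[0]-l[0],'outer',m(266,195.6,h-T)[0],m(266,223.7,h-T)[0], 'coil outer',m(264.0,210,h-T)[1])
E
```

```text
head [ -2.7732867  -29.73227929] bottom [ -8.10872403 -29.91270776] right [ -2.36411178 -25.26171998]
boss top [  7.82932676 -29.1945891 ] boss left [  1.96841177 -37.10199486] plate [ 12.48491038 -42.15172834] [ 12.51320738 -16.51643731]
0.182 win y -37.42867037705716 -23.078661175161354 -30.25366577610926 14.350009201895805 x 2.779461885415878 -11.346787753302692 -4.283662933943408 14.12624963871857 outer 7.37109714975065 -14.653017071532902 coil outer -41.61648733489383
0.186 win y -36.73579896428812 -22.65326437619306 -29.694531670240593 14.082534588095061 x 3.940899384633851 -9.922046369508092 -2.9905734924371203 13.862945754141943 outer 8.44694962586774 -13.166649775337243 coil outer -40.845557803296714
0.19 win y -36.04292755151909 -22.227867577224778 -29.135397564371935 13.815059974294314 x 5.102336883851836 -8.497304985713505 -1.6974840509308344 13.599641869565342 outer 9.522802101984817 -11.6802824791416 coil outer -40.07462827169949
```

play_rows --commands '[[[1,0,0,0.02,0],[1,0,0,0.04,0],[1,0,0,0.06,0],[1,0,0,0.06,0],[1,0,0,0.06,0]]]'

```text
clock: 34.62
tcp_pos: [0.5963, 0.0587, 0.2145]
orientation: [-2.486, -1.915, 0.01]
contact_force: [-9.7, 1.9, -2.9]
grip_width: 0.0161
gripper_force: 108.1
```

play_rows --commands '[[[1,0,0,0.015,0],[1,0,0,0.03,0],[1,0,0,0.04,0],[1,0,0,0.04,0],[1,0,0,0.04,0]]]'

```text
clock: 35.03
tcp_pos: [0.5964, 0.0587, 0.2068]
orientation: [-2.486, -1.915, 0.009]
contact_force: [-9.6, 1.6, -0.9]
grip_width: 0.016
gripper_force: 108.1
```

```bash
python3 - <<'E'
from h import *
to([.5942,.0549,.199],75.2)
f=viewer.grab_frame('wrist')
g=f['pixels'].astype(int)[180:236:1,250:300].mean(2)
for i,r in enumerate(g): print(180+i,''.join('#' if v<60 else 'x' if v<78 else 'o' if v<95 else '-' if v<140 else '+' if v<200 else '.' for v in r))
E
```

```text
t 35.03 tcp [0.5964 0.0587 0.2068] yaw 75.21 F [-9.6  1.6 -0.9] j [-0.36  0.36  0.21  1.75 -0.08  1.05 -0.38] w 0.016 -> units [-0.021 -0.006  0.039] turn 0.0 rows 0.2
180 ...............-oooooooooooooooooooooooooooooooo-.
181 ...............-oooooooooooooooooooooooooooooooo-.
182 ...............-oooooooooooooooooooooooooooooooo-.
183 ...............-oooooooooooooooooooooooooooooooo-.
184 ...............-oooooooooooooooooooooooooooooooo+.
185 ...............-oooooooooooooooooooooooooooooooo+.
186 ...............-oooooooooooooooooooooooooooooooo+.
187 ...............-oooooooooooooooooooooooooooooooo+.
188 ...............-oooooooooooooooooooooooooooooooo+.
189 ...............-oooooooooooooooooooooooooooooooo+.
190 ...............-oooooooooooooooooooooooooooooooo+.
191 ...............-oooooooooooooooooooooooooooooooo+.
192 ...............-oooooooooooooooooooooooooooooooo+.
193 ...............-oooooooooooooooooooooooooooooooo+.
194 ...............-ooooooooooo---------oooooooooooo+.
195 ...............-ooooooooo-------------oooooooooo+.
196 ...............-oooooooo-----++--------ooooooooo
[... 1447 characters left out ...]
...+oooooooooooooooooooooo++++++++++++++
224 .............+oooooooooooooooooooooo++++++++++++++
225 .............+oooooooooooooooooooooo++++++++++++++
226 ..............+-oooooooooooooooooooo-+++++++++++++
227 ...............+oooooooooooooooooooo-+++++++++++++
228 ...............+oooooooooooooooooooo-+++++++++++++
229 ...............+oooooooooooooooooooo-+++++++++++++
230 ...............+oooooooooooooooooooo-+++++++++++++
231 ...............+ooooooooooooooooooooo++++---------
232 ...............+ooooooooooooooooooooo-+++---------
233 ...............+-oooooooooooooooooooo-++----------
234 ................-ooooooooooooooooooooo++----------
235 ................-ooooooooooooooooooooo-+----------
```

play_rows --commands '[[[1,0,0,0.01,0],[1,0,0,0.02,0],[1,0,0,0.02,0],[1,0,0,0.02,0]]]'

```text
clock: 35.42
tcp_pos: [0.5965, 0.0587, 0.2029]
orientation: [-2.486, -1.915, 0.009]
contact_force: [-8.8, 2.2, -1.7]
grip_width: 0.016
gripper_force: 108.1
```

play_rows --commands '[[[1,0,0,0.01,0],[1,0,0,0.018,0],[1,0,0,0.018,0],[1,0,0,0.018,0]]]'

```text
clock: 35.75
tcp_pos: [0.5966, 0.0587, 0.1994]
orientation: [-2.486, -1.915, 0.009]
contact_force: [-9.1, 2.8, -0.7]
grip_width: 0.0163
gripper_force: 108.2
```

```bash
python3 - <<'E'
from h import *
to([.5942,.0549,.199],75.2)
f=viewer.grab_frame('wrist')
g=f['pixels'].astype(int)[190:240:1,240:300].mean(2)
for i,r in enumerate(g): print(190+i,''.join('#' if v<60 else 'x' if v<78 else 'o' if v<95 else '-' if v<140 else '+' if v<173 else '*' if v<200 else '.' for v in r))
E
```

```text
t 35.75 tcp [0.5966 0.0587 0.1994] yaw 75.21 F [-9.1  2.8 -0.7] j [-0.36  0.36  0.21  1.75 -0.09  1.04 -0.38] w 0.0163 -> units [-0.021 -0.007  0.002] turn 0.0 rows 0.1
190 .......................-ooooooooooooooooooooooooooooooooo+..
191 .......................-ooooooooooooooooooooooooooooooooo+..
192 .......................-ooooooooooooooooooooooooooooooooo+..
193 .......................-ooooooooooooooooooooooooooooooooo+..
194 .......................-ooooooooooooooooooooooooooooooooo+..
195 .......................-ooooooooooooooooooooooooooooooooo+..
196 .......................-ooooooooooooo------oooooooooooooo+..
197 .......................-ooooooooooo----------oooooooooooo-..
198 ......................*oxxxxxxxxxxoo------oooxxxxxxxxxxxx-++
199 ......................-xxxxxxxxxxxxxxxxxxxxxxxxxxxxxxxxxoo--
200 ......................-xoooooooooooooooooooooooooooooooo--++
201 ......................-oooooooooooooooooooooooooooooooo--+++
202 ......................-ooooooooooooooooooooooooooooooo--++++
203 ....**.......**......*-oooooooooooooooooooooooooooooo--+++++
204 ...+--+.....+--*.
[... 1618 characters left out ...]
.............+oooooooooooooooooooooo-+++++++++++++
230 .......................+oooooooooooooooooooooo-+++++++++++++
231 .......................+ooooooooooooooooooooooo++++---------
232 .......................+ooooooooooooooooooooooo-++----------
233 .......................+ooooooooooooooooooooooo-++----------
234 .......................+oooooooooooooooooooooooo++----------
235 .......................*-ooooooooooooooooooooooo-+----------
236 ........................-ooooooooooooooooooooooo-----------o
237 ........................-ooooooooooooooooooooooo-----------x
238 ........................-ooooooooooooooooooooooo-----------x
239 ........................-ooooooooooooooooxoooooo-----------#
```

play_rows --commands '[[[1,0,-0.005,0.004,0],[1,0,-0.012,0.004,0],[1,0,-0.02,0.004,0],[1,0,-0.03,0.004,0],[1,0,-0.03,0.004,0],[1,0,-0.03,0.004,0]]]'

```text
clock: 36.3
tcp_pos: [0.5918, 0.06, 0.1992]
orientation: [-2.487, -1.916, 0.006]
contact_force: [-6.4, 2.0, -0.4]
grip_width: 0.0163
gripper_force: 108.3
```

play_rows --commands '[[[1,0,-0.012,0,0],[1,0,-0.024,0,0],[1,0,-0.034,0,0],[1,0,-0.034,0,0],[1,0,-0.034,0,0]]]'

```text
clock: 36.72
tcp_pos: [0.588, 0.0616, 0.2006]
orientation: [2.488, 1.915, 0.002]
contact_force: [-1.3, 0.6, -0.4]
grip_width: 0.0163
gripper_force: 108.5
```

```bash
python3 - <<'E'
from h import *
to([.5942,.0549,.199],75.2)
o=get_obs();f=viewer.grab_frame('wrist');c=cam(f,o)
np.savez('pics/w25',im=f['pixels'],c=np.array(c[:3]),W=c[3],tcp=o['tcp_pos'],M=R.from_rotvec(o['orientation']).as_matrix())
g=f['pixels'].astype(int)[180:240:1,250:330].mean(2)
for i,r in enumerate(g): print(180+i,''.join('#' if v<60 else 'x' if v<78 else 'o' if v<95 else '-' if v<140 else '+' if v<173 else '*' if v<200 else '.' for v in r))
E
```

```text
t 36.72 tcp [0.588  0.0616 0.2006] yaw 75.17 F [-1.3  0.6 -0.4] j [-0.37  0.34  0.21  1.78 -0.08  1.02 -0.39] w 0.0163 -> units [-0.024  0.039  0.008] turn -0.0 rows 0.2
180 ........................+oooooooooooooooooooooooooooooooooo+....................
181 ........................+oooooooooooooooooooooooooooooooooo+....................
182 ........................+oooooooooooooooooooooooooooooooooo+....................
183 ........................+oooooooooooooooooooooooooooooooooo-....................
184 ........................+oooooooooooooooooooooooooooooooooo-....................
185 ........................+oooooooooooooooooooooooooooooooooo+....................
186 ........................+ooooooooooooooooooooooooooooooooo-*....................
187 ........................+ooooooooooooooooooooooooooooooooo-*....................
188 ........................+ooooooooooooooooooooooooooooooooo-*....................
189 ........................+ooooooooooooooooooooooooooooooooo-*....................
190 ........................+ooooooooooooooooooooooooooooooooo-*................
[... 3469 characters left out ...]
####################
232 .........................-oooooooooooo-++---------x#############################
233 .........................-oooooooooooo-+----------##############################
234 .........................-ooooooooooooo-----------##############################
235 .........................-ooooooooooooo-----------##############################
236 .........................-oooooooooooo-----------o##############################
237 .........................-oooooooooooo-----------x##############################
238 .........................-oooooooooooo---------+-x##############################
239 .........................-ooooxxxxxxxo-----------###############################
```

play_rows --commands '[[[1,0,-0.01,0,0],[1,0,-0.02,0,0],[1,0,-0.024,0,0],[1,0,-0.024,0,0],[1,0,-0.024,0,0]]]'

```text
clock: 37.18
tcp_pos: [0.5824, 0.0632, 0.2002]
orientation: [2.489, 1.917, 0.0]
contact_force: [-0.4, 0.2, -0.6]
grip_width: 0.0161
gripper_force: 108.5
```

```bash
python3 - <<'E'
from h import *
for k in range(2): to([.5827,.0594,.199],75.2)
f=viewer.grab_frame('wrist')
g=f['pixels'].astype(int)[190:232:2,250:340:1].mean(2)
for i,r in enumerate(g): print(190+2*i,''.join('#' if v<60 else 'x' if v<78 else 'o' if v<95 else '-' if v<140 else '+' if v<173 else '*' if v<200 else '.' for v in r))
E
```

```text
t 37.18 tcp [0.5824 0.0632 0.2002] yaw 75.2 F [-0.4  0.2 -0.6] j [-0.38  0.34  0.21  1.79 -0.08  1.02 -0.4 ] w 0.0161 -> units [-0.018  0.006  0.006] turn -0.0 rows 0.1
t 37.18 tcp [0.5824 0.0632 0.2002] yaw 75.2 F [-0.4  0.2 -0.6] j [-0.38  0.34  0.21  1.79 -0.08  1.02 -0.4 ] w 0.0161 -> units [-0.018  0.006  0.006] turn -0.0 rows 0.1
190 ................................+ooooooooooooooooooooooooooooooooo-*......................
192 ................................+ooooooooooooooooooooooooooo-------++++++***..............
194 ................................+oooooooooooooooooooooo-----++++++++++++++++++--+*........
196 ................................+oooooooooooooooooo----+++++++++++++++++++++++++++++++....
198 ................................+oooooooooooo-------++++++++++++++++++++++++++++++++++--+*
200 .........................*ooooooxxxxxxxxxxxxxxo--++++++++++++++++++++++++++++++++++++++++-
202 .........................+ooooooooooooooooooo--+++++++++++++++++++++++++++++++++++++++++++
204 *.......**......*+.......-ooooooooooooooooo--+++++++++++++++++++++++++++++++++++++++++++++
20
[... 532 characters left out ...]
#############################-+++++
218 xx-..+oxxxx-..-xx-xx-.+ox--oooooxoooo-++++++++++++++*+x#############################o+++++
220 -ox-+ox-.+xx--xo*.+xxoxx-.-ooooo#oooo++++++++++++++++-##############################x+*+++
222 .+ox##-...+-x#o*...-oxx-..+ooooo#xxxo++*+*++**++****+-###############################-****
224 ..........................+oooooooooo+*++++++++++++*+x###############################-+*++
226 ..........................+oooooooooo+**+*++++++++**+x###############################x+***
228 ...........................++++*+oooo-++++++++++++*+-#################################-***
230 ................................+oooo-++++++++++++--x#################################o---
```

play_rows --commands '[[[1,0,0.005,0,0],[1,0,0.005,-0.02,0],[1,0,0.005,-0.04,0],[1,0,0.005,-0.05,0],[1,0,0.005,-0.05,0]]]'

```text
clock: 37.65
tcp_pos: [0.584, 0.063, 0.211]
orientation: [2.489, 1.916, 0.002]
contact_force: [0.3, 0.3, -1.3]
grip_width: 0.0161
gripper_force: 108.5
```

play_rows --commands '[[[1,0,0,-0.05,0],[1,0,0,-0.1,0],[1,0,0,-0.2,0],[1,0,0,-0.3,0],[1,0,0,-0.3,0],[1,0,0,-0.3,0]]]'

```text
clock: 38.15
tcp_pos: [0.5844, 0.063, 0.272]
orientation: [2.488, 1.916, 0.005]
contact_force: [0.2, -0.6, -0.8]
grip_width: 0.0162
gripper_force: 108.5
```

```bash
python3 - <<'E'
from h import *
to([.4486,-.2446,.26],61.9)
f=viewer.grab_frame('wrist')
g=f['pixels'].astype(int)[150:240:2,210:350:1].mean(2)
for i,r in enumerate(g): print(150+2*i,''.join('#' if v<60 else 'x' if v<78 else 'o' if v<95 else '-' if v<140 else '+' if v<173 else '*' if v<200 else '.' for v in r))
E
```

```text
t 38.15 tcp [0.5844 0.063  0.272 ] yaw 75.19 F [ 0.2 -0.6 -0.8] j [-0.39  0.28  0.22  1.7  -0.06  1.17 -0.41] w 0.0162 -> units [-1.661 -0.264  0.056] turn 0.148 rows 8.1
150 ............................................................................................................................................
152 ............................................................................................................................................
154 ............................................................................................................................................
156 ............................................................................................................................................
158 ............................................................................................................................................
160 ...............................................................................******.......................................................
162 .......................................................
[... 4895 characters left out ...]
..........................................................*+++++++++++---#################################o---++++++++++
232 ...............................................................................+----------x######################################x---------+
234 ...............................................................................+----------########################################---------+
236 ...............................................................................+---------o########################################o---------
238 ..............................................................................+----------x########################################x---------
```

play_rows --commands '[[[1,-0.15,-0.02,0,0],[1,-0.35,-0.05,0,0.05],[1,-0.55,-0.08,0,0.1],[1,-0.75,-0.1,0,0.148],[1,-0.9,-0.13,0,0.148],[1,-0.9,-0.13,0,0.148],[1,-0.9,-0.13,0,0.148]]]'

```text
clock: 38.78
tcp_pos: [0.5108, -0.1063, 0.2694]
orientation: [-2.697, -1.609, 0.002]
contact_force: [0.2, 0.1, -1.0]
grip_width: 0.0159
gripper_force: 108.5
```

```bash
python3 -c "
from h import *
to([.449,-.245,.12],61.9)"
```

```text
t 38.78 tcp [ 0.5108 -0.1063  0.2694] yaw 61.64 F [ 0.2  0.1 -1. ] j [-0.21  0.16  0.34  1.86 -0.06  1.13 -0.35] w 0.0159 -> units [-0.757  0.058  0.747] turn -0.003 rows 5.1
```

play_rows --commands '[[[1,-0.2,0.02,0,0],[1,-0.4,0.03,0,0],[1,-0.6,0.05,0,0],[1,-0.757,0.058,0.1,0],[1,-0.757,0.058,0.3,0],[1,-0.757,0.058,0.5,0],[1,-0.757,0.058,0.68,0],[1,-0.757,0.058,0.68,0],[1,-0.757,0.058,0.68,0]]]'

```text
clock: 39.53
tcp_pos: [0.4504, -0.2418, 0.1327]
orientation: [-2.69, -1.616, 0.005]
contact_force: [0.7, 0.2, 0.2]
grip_width: 0.0155
gripper_force: 108.5
```

```bash
python3 - <<'E'
from h import *
to([.449,-.245,.055],61.9)
o=get_obs();f=viewer.grab_frame('wrist');c=cam(f,o)
print('hole',proj(c,box(.450,-.246,151.2,.042,.042,.0135,.0135)[:4]).round(0).tolist(),'stand',proj(c,box(.450,-.246,151.2,.042,.042,.04,.04)[:4]).round(0).tolist())
g=f['pixels'].astype(int);s=g.max(2)-g.min(2);l=g.mean(2)
for y in range(120,250,3): print(y,''.join('#' if l[y,x]<50 else ('+' if s[y,x]<30 else ('o' if l[y,x]<75 else ('-' if l[y,x]<100 else '.'))) for x in range(250,390,2)))
E
```

```text
t 39.53 tcp [ 0.4504 -0.2418  0.1327] yaw 61.99 F [0.7 0.2 0.2] j [ 0.02  0.31  0.42  2.03 -0.17  0.83  0.05] w 0.0155 -> units [-0.017  0.003  0.388] turn 0.001 rows 1.9
hole [[337.0, 180.0], [337.0, 209.0], [307.0, 179.0], [307.0, 209.0]] stand [[369.0, 150.0], [364.0, 237.0], [276.0, 149.0], [278.0, 235.0]]
120 ......................................................................
123 ......................................................................
126 ......................................................................
129 ......................................................................
132 ......................................................................
135 ......................................................................
138 ......................................................................
141 ......................................................................
144 ......................................................................
147 ......................................................................
150 ..................................
[... 1811 characters left out ...]
++++++...................
225 ...................++++++++++++++++++++++++++++++++...................
228 ...................++++++++#++++++++++++++#++++++++...................
231 ...................++++++++++++++++++++++++++++++++...................
234 ....................+++++++++++++++++++++++++++++++...................
237 ....................+++++++++++++++++++++++++++++++...................
240 ..................++++++++++++++++++++++++++++++++++..................
243 .............+++++++++++++#++++++++++++++++++++++++++++++.............
246 ............++++++++++++++++++++++++++++++++++++++++++++++............
249 ............+++++++++++++++++++++++++++++++++++++++++++++++...........
```

play_rows --commands '[[[1,-0.017,0.003,0.05,0],[1,-0.017,0.003,0.15,0],[1,-0.017,0.003,0.23,0],[1,-0.017,0.003,0.3,0],[1,-0.017,0.003,0.36,0],[1,-0.017,0.003,0.38,0],[1,-0.017,0.003,0.38,0],[1,-0.017,0.003,0.38,0]]]'

```text
clock: 40.25
tcp_pos: [0.4511, -0.2472, 0.0592]
orientation: [2.693, 1.614, 0.002]
contact_force: [-0.2, 0.0, -2.0]
grip_width: 0.016
gripper_force: 108.5
```

play_rows --commands '[[[1,0,0,0.005,0],[1,0,0,0.01,0],[1,0,0,0.01,0]]]'

```text
clock: 40.5
tcp_pos: [0.4505, -0.2469, 0.0566]
orientation: [2.694, 1.615, 0.001]
contact_force: [0.0, 0.2, -0.6]
grip_width: 0.0162
gripper_force: 108.5
```

play_rows --commands '[[[1,0,0,0.005,0],[1,0,0,0.01,0],[1,0,0,0.01,0]]]'

```text
clock: 40.75
tcp_pos: [0.4502, -0.2468, 0.0542]
orientation: [2.695, 1.615, 0.0]
contact_force: [0.4, 0.5, 0.1]
grip_width: 0.0159
gripper_force: 108.8
```

play_rows --commands '[[[1,0,0,0.003,0],[1,0,0,0.003,0],[0.4,0,0,0.003,0],[0,0,0,0.003,0],[-0.4,0,0,0.003,0],[-0.5,0,0,0.003,0],[-0.5,0,0,0.003,0],[-0.5,0,0,0.003,0]]]'

```text
clock: 41.42
tcp_pos: [0.45, -0.2467, 0.0534]
orientation: [-2.695, -1.615, 0.0]
contact_force: [0.6, -0.3, -1.5]
grip_width: 0.0642
gripper_force: 0.0
```

play_rows --commands '[[[-0.5,0,0,-0.15,0],[-0.5,0,0,-0.35,0],[-0.5,0,0,-0.55,0],[-0.5,0,0,-0.75,0],[-0.5,0,0,-0.9,0],[-0.5,0,0,-0.9,0]]]'

```text
clock: 41.92
tcp_pos: [0.4534, -0.2487, 0.2399]
orientation: [2.688, 1.61, 0.012]
contact_force: [0.4, -0.1, 0.7]
grip_width: 0.0639
gripper_force: 0.0
```

```bash
python3 - <<'E'
from h import *
to([.449,-.245,.055],61.9)
s=viewer.grab_frame('side');g=s['pixels'].astype(int);sat=(g.max(2)-g.min(2))
for y in range(262,305): print(y,''.join('#' if g[y,x].mean()<50 else '+' if sat[y,x]<45 else '.' for x in range(345,400)))
t=viewer.grab_frame('top');c=cam(t)
def m(p,z): return
for n in ['door','link_seat','link','puller']:
    for d in viewer.trace(t,n)[:2]:
        ys,xs=np.nonzero(d['pixels']);print(n,round(d['score'],2),np.round(d['rect']),'world',atz(c,xs.mean(),ys.mean(),.16).round(3))
print('post',proj(c,[[.5667,.0636,.17],[.4478,.095,.164]]).round(1))
g=t['pixels'].astype(int).mean(2)
for y in range(160,262,2): print(y,''.join('#' if v<60 else 'x' if v<95 else '-' if v<140 else '+' if v<200 else '.' for v in g[y,220:335]))
E
```

```text
t 41.92 tcp [ 0.4534 -0.2487  0.2399] yaw 61.84 F [ 0.4 -0.1  0.7] j [-0.02  0.18  0.46  1.92 -0.09  1.05 -0.01] w 0.0639 -> units [ 0.004 -0.038  0.924] turn -0.001 rows 4.4
262 .......................................................
263 .......................................................
264 .......................................................
265 .......................................................
266 .......................................................
267 ..........................++###+.......................
268 .......................+#######+.......................
269 .......................+########+......................
270 .......................#########+......................
271 .......................##########......................
272 .......................##########+.....................
273 .......................##########......................
274 .......................##########......................
275 .......................##########......................
276 .......................##########......................
277 .....................
[... 7478 characters left out ...]
xxxx#xxxxxxxxxxxxxxxxxxxxxxxxxxxxxxxxxxxx#xxxxxxxxxxx-+++++++++--xxxxxxxxxxxxxxxxxxxxxxxxxxxxxxxxxxx
252 xxxxxxxxxxxxxxxxxxxxxxxxxxxxxxxxxxxxxxxxxxxxxxxxxxxxxxxxxxxxxxxxxxxx---++++++--xxxxxxxxxxxxxxxxxxxxxxxxxxxxxxxxxxxx
254 xxxxxxxxxxxxxxxxxxxxxxxxxxxxxxxxxxxxxxxxxxxxxxxxxxxxxxxxxxxxxxxxxxxxxxxxxx----xxxxxxxxxxxxxxxxxxxxxxxxxxxxxxxxxxxxx
256 xxxxxxxxxxxxxxxxxxxxxxxxxxxxxxxxxxxxxxxxxxxxxxxxxxxxxxxxxxxxxxxxxxxxxxxxxxxxxxxxxxxxxxxxxxxxxxxxxxxxxxxxxxxxxxxxxxx
258 xxxxxxxxxxxxxxxxxxxxxxxxxxxxxxxxxxxxxxxxxxxxxxxxxxxxxxxxxxxxxxxxxxxxxxxxxxxxxxxxxxxxxxxxxxxxxxxxxxxxxxxxxxxxx##xxxx
260 xxxxxxxxxxxxxxxxxxxxxxxxxxxxxxxxxxxxxxxxxxxxxxxxxxxxxxxxxxxxxxxxxxxxxxxxxxxxxxxxxxxxxx#xxxxxxx#x##xxxx#xxxxx##xxxx#
```

Door shut, spring hooked and taut, puller seated and released with the gripper clear.

```bash
python3 -c "
from bench import r
print(r.hand_in())"
```

```text
the job is handed in; nothing more can be done
None
```

The spring's end link is hooked down over the anchor post and the door is drawn shut; the puller is seated and released in its stand. The job was handed in at about 42 s, after an earlier pull slipped in the grip and needed a regrasp.

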